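Fit a bayonet hose elbow and turn it 30 degrees past first bite

TASK

Take the loose metal hose elbow and fit it in the clamped coupling: lower it upright so that both ends of its cross pin pass down through the two slots and just rest on the rubber seal inside. Then turn it clockwise (seen from above) until you feel it bite against the seal, go 30 degrees further and no more, and let go. Do not force anything, and leave the end cap, the piston and the small cylinder where they stand.

Things in the scene. Friction and masses are not known exactly. Their poses are not given: they have to be found in the camera images.
- elbow: Loose grey aluminium hose elbow, 73 mm tall, 0.18 to 0.29 kg, standing upright on its stem on the bench at the start. Origin: centre of the stem's underside; z up along the stem. Stem 24 mm in diameter with chamfered foot, z 0 to 30; collar 34 mm wide at z 29 to 34; hexagon body above; a hose barb 17 mm thick points along own +x at z 56, reaching 48 mm from the axis.
- elbow_grip (a point): On the elbow's axis at z 52, the height to grip: middle of the hexagon body, 30 mm across flats, z 34 to 68, two of its flats facing the elbow's own +y and -y.
- elbow_pin (a point): Centre of the steel cross pin, on the elbow's axis 4 mm above the stem's underside (pin and foot are level below). The pin is round, 8 mm thick, lies along the elbow's own x, and sticks out to 22 mm from the axis on both sides.
- socket: Female bayonet coupling: upright aluminium cup 63 mm wide, clamped between two grey jaws on a dark steel plate (104 x 90 x 12 mm); fixed to the bench. Origin: underside of the plate under the cup's axis; z up; slots along own x.
- mouth (a point): Centre of the coupling's flat mouth, on its axis, 80 mm above the bench; axes as socket. Here is a round hole 27 mm in diameter for the stem, with two opposite slots for the pin.
- slot (a point): Middle of one of the two opposite slots in the mouth, 19 mm out along the socket's own +x. Each slot is 11 mm wide and runs out to 24 mm from the axis; the pin goes in either way round.
- ramp (a point): On the axis 5 mm below the mouth, where the underside of the flange starts beside the slots. From there each half sinks as a ramp, 8 mm per 90 degrees of clockwise turn (seen from above), and draws the pin down as it is turned clockwise. Friction keeps the elbow there when let go. Turning the other way from the slots is blocked.
- seal_zone (a point): On the axis 17.1 mm below the mouth, mean height of the black rubber seal disc on a spring; it truly stands 13.5 to 21 mm below the mouth, differently each time. Yields at 4 N, then 5 N per mm. With the pin just resting on it the elbow turns freely for 20 to 105 degrees from the slots, then bites: the ramp drags elbow and hand down. 30 degrees on, the ramps bear with 14 N.
- end_cap: Bystander: loose square white-metal end cap 56 x 56 x 18 mm lying on the bench; origin at the centre of its underside.
- piston: Bystander: loose flat round piston, 40 mm in diameter, 14 mm tall, lying on the bench; origin at the centre of its underside.
- small_cylinder: Bystander: loose small square pneumatic cylinder standing upright, 53 x 52 x 106 mm; origin at the centre of its underside.
There are look-alikes about, which are no part of the job. Of the things shaped like the elbow, the grey one is meant.

How it is judged:
By the outcome, as a careful person would: the job done as asked, in the order asked, and still so for the second after the job is handed in, with the robot touching nothing.
It also fails if it takes over 72 s, if anything falls off the work surface, if the arm or the gripper's body presses on something with over 40 N, if the wrist force passes 120 N, or if a joint passes its speed limit or range.

ROBOT

A 6-joint arm with a two-finger parallel gripper is mounted at the origin on a cart in front of the work surface, level with it; the furniture and walls round the work are solid. World frame = base frame: x ahead of the robot, y to its left, z up, the work surface at z = 0. Lengths are in mm, angles in rad, forces in N, time in s.
With the tool pointing down it reaches from about 375 to 925 mm from the base axis. Payload 5.7 kg.
Tool frame: the origin (TCP) lies on the centre line of the jaws, within the pads' length; the fingertips stand 17 mm ahead of it and the grasp point (between the pads) lies 2 mm behind it; z points along the fingers, x is the direction in which the jaws open and shut, and the axes are right-handed (so a half turn about z gives the same grasp; the last joint's range is limited). The gripper opens to 85 mm and grips with 20 to 120 N. Pads are 22 mm wide; open, the fingers measure 114 mm over their backs; the gripper's body (76 mm by 85 mm) begins 54 mm behind the grasp point. The pads swing forward as they close: fully open they stand 13 mm farther back than shut.
Start: joints at [-1.408, 0.359, 1.51, -0, 1.272, -0.115], TCP at [164.53, -576.968, 225.467] pointing down, gripper open.
Joint ranges: [-2.97, 2.97], [-1.01, 2.36], [0.21, 2.38], [-0.96, 4.11], [0.2, 2.71], [-2.98, 2.98]. Speed limits (rad/s): [2.39, 2.39, 3.14, 3.14, 3.14, 3.14].

INTERFACE

Orientations are given as a 3x3 rotation matrix whose columns are the frame's x, y, z axes.
In Python, from cell import monitor, eyes, r gives the robot as it stands.
- The arm moves only by the tool arm_command, never from a script. Its argument "targets" is one flat list of numbers, 7 for each row, row after row: the shift along the tool's x, y, z in units of 50 mm (1.0 is 50 mm), then the turn, a rotation vector about the tool's x, y, z in units of 6 degrees (1.0 is 6 degrees), then the finger opening in mm, from 0 to 85.4. A call has 1 to 5 rows; each row is the pose to reach, as a shift and turn from the pose commanded when the call began, along the tool's axes at that moment; what a row does not reach only later rows make up. A row lasts 1/8 s, in which the tool goes at most 62.5 mm and 10.7 degrees, less where a joint would pass 70% of its speed; a pose out of reach is approached as far as the arm can. A call with a gripper value outside its range is refused whole. The fingers move at their own pace and stop on an object; the grip force is fixed at half the most. Time passes only in rows, so rows that repeat a pose let the fingers close. It gives the time, the measured TCP pose, the force and the opening at its end, in the units of the state.
- monitor.sense(): the state, without advancing time (a new reading comes with each control period).
- eyes.camera(name): name is "scene" or "top" or "wrist"; returns a dict with "image" (400x640x3 uint8, red, green, blue), "fov_y" (degrees; the focal length in pixels is half the picture's height over the tangent of half this angle, whatever the lens; pixels are square), "cx", "cy" (the principal point, pixels), "R" (3x3) and "t" (3): a world point X has camera coordinates R X + t. Camera axes: x right, y down, z forward; pixel columns grow to the right and rows downward; lengths in mm; the calibration is good to about 2 mm. A picture is of the moment at which its call begins. There is no depth.
- r.close_job(): hands the job in, once; it reports no verdict.
The state is a dict: "t": time; "joint_positions": joint angles; "joint_vel": joint speeds; "joint_efforts": joint torques, N m; "position": TCP position; "tool_rot": TCP orientation; "contact_force": force on the tool from outside, world axes, zero at the start; "wrist_torque": the same for the moment, N m; "gripper_width": finger opening in mm.
Only numpy, scipy, OpenCV 4.12 (cv2) and the standard library are available. Lean on these libraries where they do the work, as an engineer would, in place of code of your own. Each camera call takes 0.05 s, during which the arm holds its last target.

## Working session

There is one attempt and no reset: what is moved stays moved. The work goes in short steps, Python scripts to look and compute and a tool call to move; the robot and the scene stay as the last step left them, time stands still between calls to the robot, and variables do not carry over. Pictures are saved under pics/ and viewed, and the job is handed in when it is done.

Besides the shell and the picture viewer there is one more tool, called after ">>>" as name(argument=value, ...) on one line, values as JSON. arm_command: Moves the arm, as the interface text tells. Its arguments: {"type":"object","properties":{"targets":{"type":"array","items":{"type":"number"}}},"required":["targets"]}

```bash
ls; mkdir -p pics
python3 - <<'E'
from cell import monitor, eyes, r
import cv2,numpy as np
s=monitor.sense()
for k,v in s.items(): print(k,np.round(v,3).tolist())
for n in("scene","top","wrist"):
    c=eyes.camera(n); cv2.imwrite(f"pics/a_{n}.png",c["image"][:,:,::-1]); print(n,c["fov_y"],c["cx"],c["cy"],np.round(c["R"],4).tolist(),np.round(c["t"],1).tolist())
E
```

```text
pics
t 0.0
joint_positions [-1.408, 0.359, 1.511, -0.0, 1.272, -0.115]
joint_vel [0.0, -0.001, 0.001, 0.0, -0.001, -0.0]
joint_efforts [-0.004, -52.763, -27.862, -0.001, 0.013, 0.0]
position [164.401, -576.304, 224.663]
tool_rot [[0.274, -0.962, -0.0], [-0.962, -0.274, 0.002], [-0.002, -0.0, -1.0]]
contact_force [0.075, 1.033, 0.431]
wrist_torque [0.008, -0.059, 0.027]
gripper_width 85.693
scene 56.17204973227331 321.97305678989636 199.87481810370846 [[-0.6686, -0.7436, 0.0048], [-0.5501, 0.4901, -0.6762], [0.5005, -0.4547, -0.7367]] [463.1, 228.1, 777.0]
top 42.67253574201951 310.75502252390856 201.4872067971604 [[0.013, -0.9996, 0.0235], [-0.9948, -0.0153, -0.1007], [0.101, -0.0221, -0.9946]] [162.1, 489.9, 1065.0]
wrist 58.500856392243676 313.1557428237042 192.82565866555714 [[0.2738, -0.9618, -0.0028], [-0.9171, -0.262, 0.3006], [-0.2898, -0.0797, -0.9538]] [-598.4, -39.4, 381.2]
```

View pics/a_scene.png

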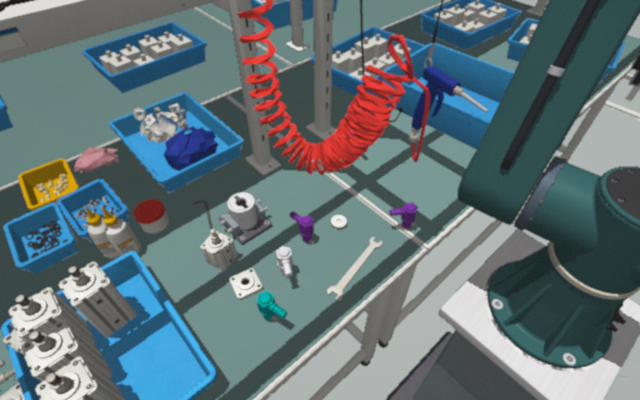

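View pics/a_top.png

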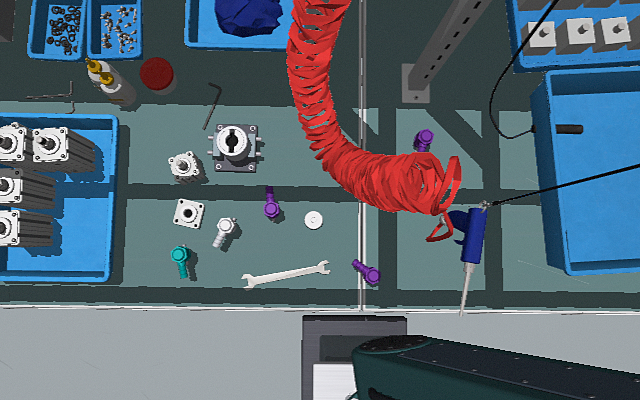

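View pics/a_wrist.png

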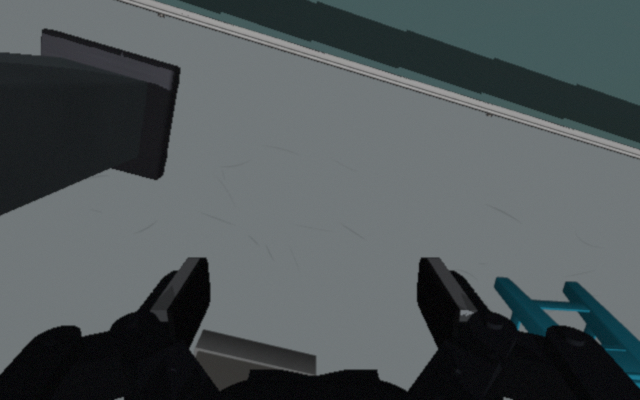

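The scene shows the grey elbow at top-image (226,228) with its barb pointing down. The socket is at (232,145), the small cylinder at (184,166), the end cap at (187,213) and the piston at (313,219). I'll enlarge these.

```bash
cat > h.py <<'E'
import cv2,numpy as np
from cell import monitor, eyes, r
def foc(c): return 200/np.tan(np.radians(c["fov_y"])/2)
def back(c,u,v,z):
    f=foc(c); d=c["R"].T@np.array([(u-c["cx"])/f,(v-c["cy"])/f,1]); o=-c["R"].T@c["t"]
    return o+d*(z-o[2])/d[2]
def proj(c,X):
    p=np.array(X)@c["R"].T+c["t"]; f=foc(c); return np.c_[p[...,0]/p[...,2]*f+c["cx"],p[...,1]/p[...,2]*f+c["cy"]] if p.ndim>1 else np.array([p[0]/p[2]*f+c["cx"],p[1]/p[2]*f+c["cy"]])
def crop(c,x0,y0,w,h,s,name):
    im=c["image"][y0:y0+h,x0:x0+w,::-1]; cv2.imwrite(name,cv2.resize(im,None,fx=s,fy=s,interpolation=cv2.INTER_CUBIC))
E
python3 - <<'E'
from h import *
c=eyes.camera("top"); crop(c,160,110,100,70,8,"pics/b_sock.png"); crop(c,180,200,100,70,8,"pics/b_elb.png")
for n,u,v,z in [("elb",226,227,68),("barb",221,243,56),("sock",232,143,80),("cap",188,213,18),("cyl",184,163,106),("pist",313,219,14),("purp",270,210,68),("hoseR",330,130,250),("teal",180,254,70)]: print(n,np.round(back(c,u,v,z),1))
c=eyes.camera("scene"); crop(c,200,185,100,70,8,"pics/b_sockS.png")
crop(c,235,225,100,70,8,"pics/b_elbS.png")
for n,u,v,z in [("elb",285,252,68),("sock",243,201,80)]: print(n,np.round(back(c,u,v,z),1))
E
```

```text
elb [428.6 340.4  68. ]
barb [396.5 351.2  56. ]
sock [598.5 331.6  80. ]
cap [459.5 428.5  18. ]
cyl [551.3 420.9 106. ]
pist [450.9 163.5  14. ]
purp [464.3 252.4  68. ]
hoseR [587.4 142.8 250. ]
teal [373.2 430.1  70. ]
elb [433.  338.6  68. ]
sock [603.4 327.6  80. ]
```

View pics/b_sock.png

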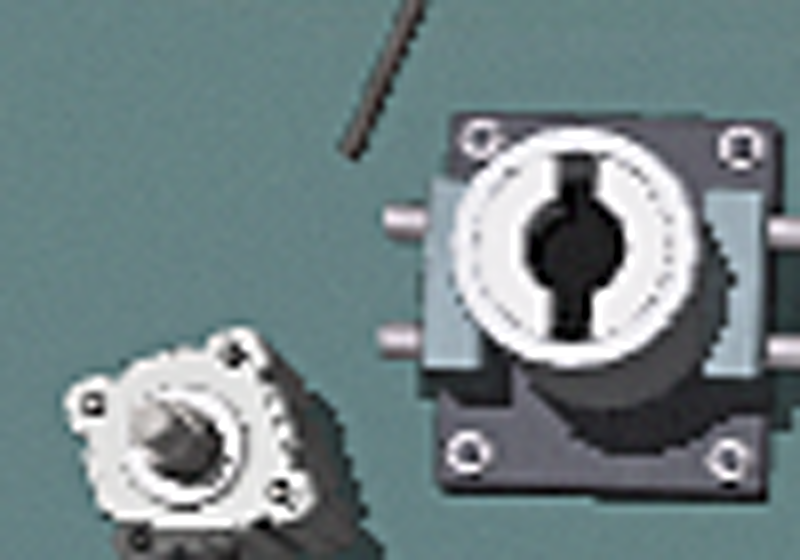

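View pics/b_elb.png

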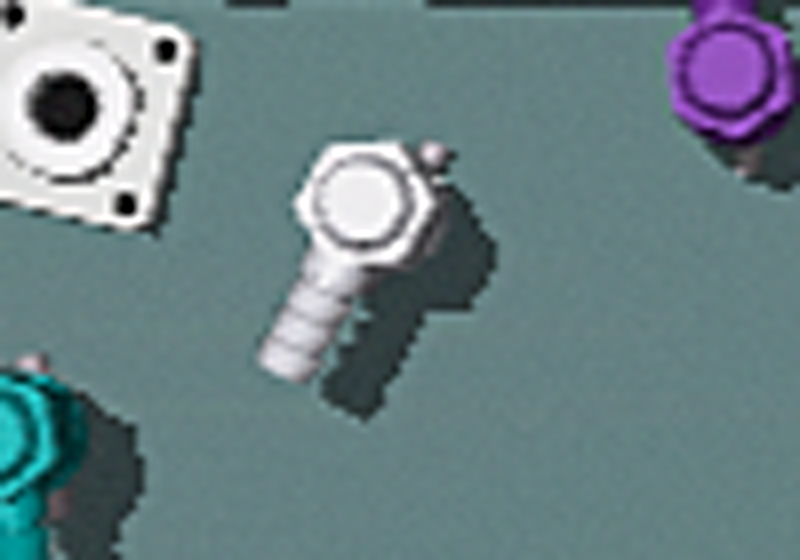

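View pics/b_sockS.png

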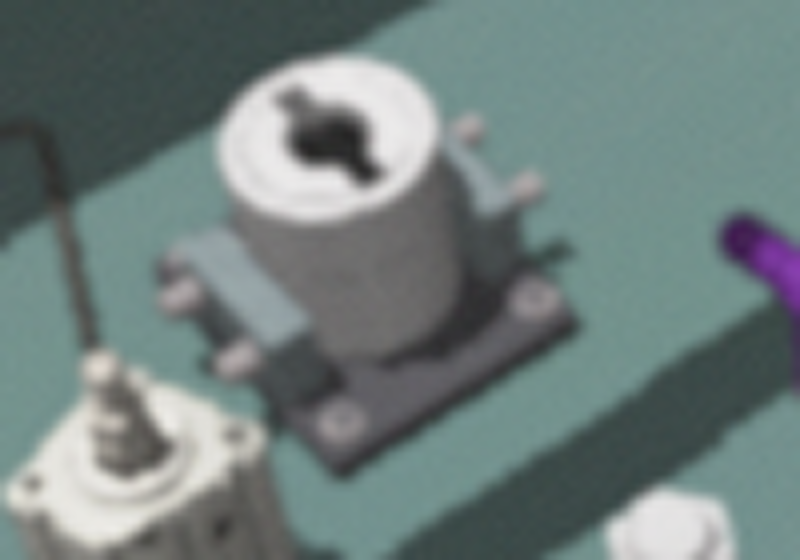

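View pics/b_elbS.png

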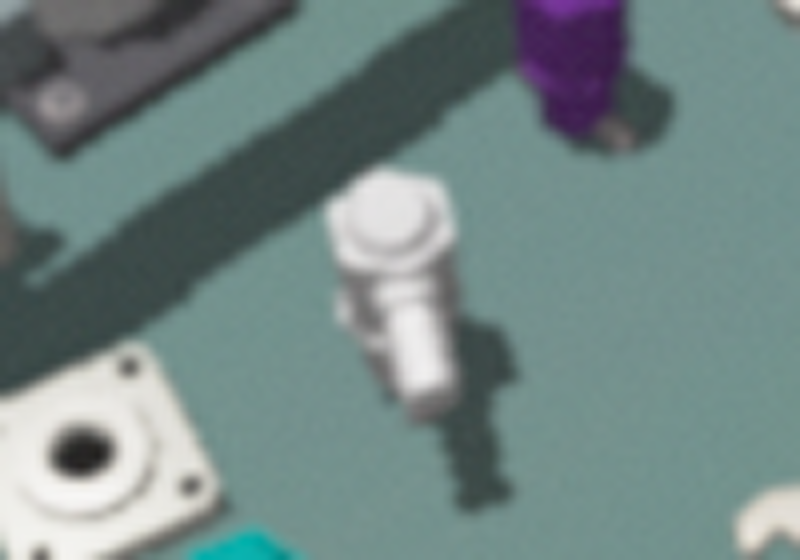

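Run:
```python
from h import *
ct=eyes.camera("top"); cs=eyes.camera("scene")
def tri(a,b):
    A=[];bb=[]
    for c,(u,v) in((ct,a),(cs,b)):
        f=foc(c);n=[(u-c["cx"])/f,(v-c["cy"])/f]
        for i in(0,1):
            A.append(c["R"][i]-n[i]*c["R"][2]); bb.append(n[i]*c["t"][2]-c["t"][i])
    x,res,_,_=np.linalg.lstsq(np.array(A),np.array(bb),rcond=None); return x,res
for a,b in [((226,226),(285,252)),((465,225),(437,85)),((462,300),(488,108)),((440,230),(417,158)),((428,185),(395,80)),((340,160),(310,165)),((360,185),(330,160)),((360,175),(350,140)),((320,10),(258,60)),((484,204),(450,70)),((425,135),(412,150))]:
    x,res=tri(a,b); print(a,b,np.round(x),res)
c=ct;print("elb",back(c,225.4,225,73),"tip",back(c,215.9,245.2,56),"mouth",back(c,231.9,140.6,80),"s1",back(c,232.1,129.5,80),"s2",back(c,231.2,152,80))
print("mouth scene",back(cs,200+329/8,185+138/8,80),"elb",back(cs,235+392/8,225+208/8,73))
print("hose extents")
for z in(150,250,350): print(z,[np.round(back(ct,u,v,z)[:2]) for u,v in((365,195),(440,215),(455,150),(440,240))])
crop(cs,230,0,280,220,2.8,"pics/c_hose.png")
```

```text
(226, 226) (285, 252) [431. 340.  72.] [0.06619251]
(465, 225) (437, 85) [420. -72. 305.] [91.95205169]
(462, 300) (488, 108) [300. -64. 312.] [224.25070507]
(440, 230) (417, 158) [427. -90.  85.] [1.67696052]
(428, 185) (395, 80) [483. -11. 312.] [46.29300115]
(340, 160) (310, 165) [577. 124.  86.] [498.34397576]
(360, 185) (330, 160) [528.  92. 117.] [1052.90667542]
(360, 175) (350, 140) [517.  79. 180.] [66.13082034]
(320, 10) (258, 60) [763. 154. 308.] [356.11434775]
(484, 204) (450, 70) [ 436. -104.  325.] [1194.04621508]
(425, 135) (412, 150) [ 546. -100.   71.] [14330.97988229]
elb [432.34453695 340.96509895  73.        ] tip [391.89998998 361.42377635  56.        ] mouth [603.46216091 331.9065088   80.        ] s1 [626.42912594 332.15376071  80.        ] s2 [579.9628766 332.6515652  80.       ]
mouth scene [603.01269413 333.01153415  80.        ] elb [433.48436167 340.45693253  73.        ]
hose extents
150 [array([488.,  70.]), array([453., -72.]), array([ 578., -102.]), array([406., -71.])]
250 [array([477.,  83.]), array([445., -44.]), array([557., -71.]), array([403., -43.])]
350 [array([465.,  96.]), array([437., -16.]), array([536., -40.]), array([400., -16.])]
```

View pics/c_hose.png

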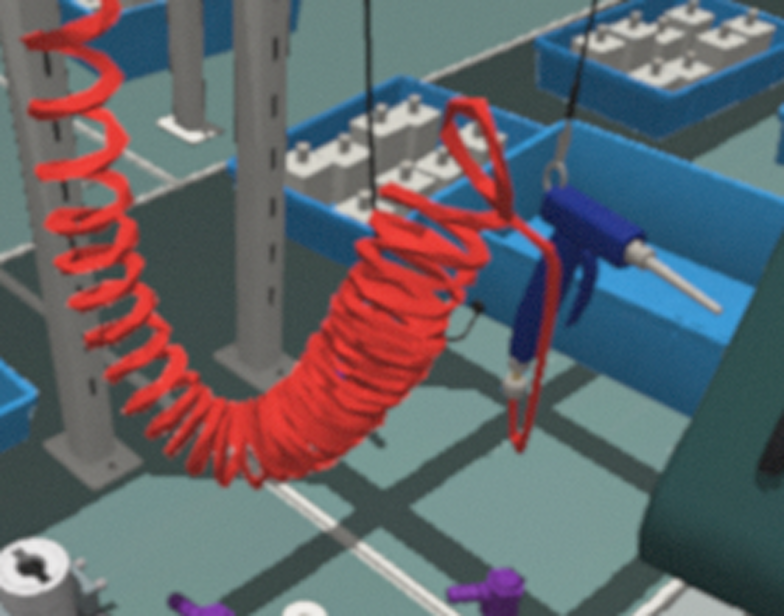

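Run:
```python
from h import *
ct=eyes.camera("top"); cs=eyes.camera("scene")
crop(ct,360,90,200,150,4,"pics/d_top.png"); crop(ct,400,180,150,150,4,"pics/d_gt.png");crop(cs,380,0,130,170,3.5,"pics/d_s.png")
```

```text
(no output)
```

View pics/d_gt.png

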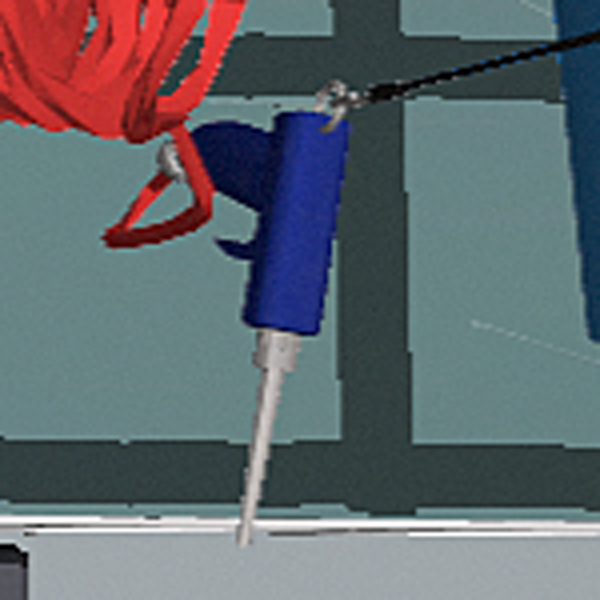

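View pics/d_s.png

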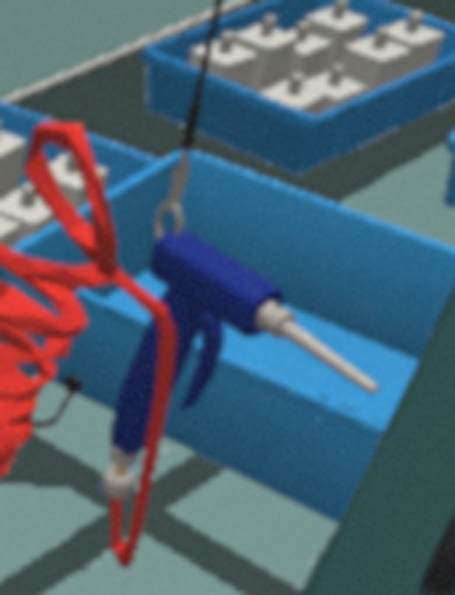

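View pics/d_top.png

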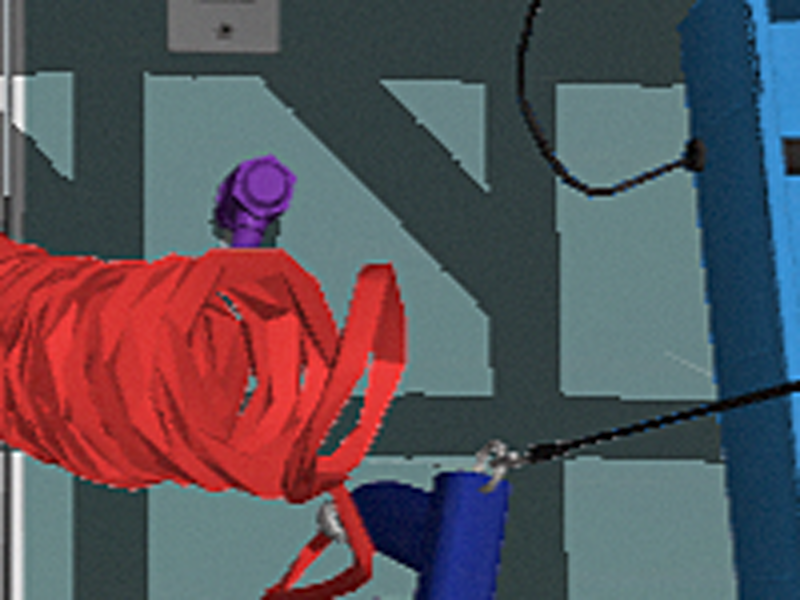

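Run:
```python
from h import *
ct=eyes.camera("top"); cs=eyes.camera("scene")
def ray(c,u,v):
    f=foc(c);d=c["R"].T@np.array([(u-c["cx"])/f,(v-c["cy"])/f,1]);return -c["R"].T@c["t"],d/np.linalg.norm(d)
def tri(a,b):
    o1,d1=ray(ct,*a);o2,d2=ray(cs,*b);n=np.cross(d1,d2)
    s=np.linalg.solve(np.c_[d1,-d2,n],o2-o1);return np.round(o1+s[0]*d1+s[2]*n/2),round(s[2]*np.linalg.norm(n),1)
for nm,a,b in [("tip",(460.8,316.3),(486.6,110.9)),("rear",(477.5,208.8),(428.6,69)),("ring",(483.8,203),(428,61.4)),("front",(471,262),(456,87)),("loop",(427,240),(415.4,160)),("coilbot",(365,195),(325,172)),("loop2",(455,155),(396,37)),("coilL",(300,60),(246,65))]:
    print(nm,tri(a,b))
# cord: plane intersection
def plane(c,p,q):
    o,d=ray(c,*p);_,e=ray(c,*q);n=np.cross(d,e);return n/np.linalg.norm(n),o
n1,o1=plane(ct,(500,201),(640,165)); n2,o2=plane(cs,(434,38),(442,0))
d=np.cross(n1,n2)
for z in(350,500,700):
    print(z,np.linalg.solve(np.array([n1,n2,[0,0,1]]),[n1@o1,n2@o2,z]))
```

```text
tip (array([286., -55., 315.]), np.float64(-2.1))
rear (array([448., -82., 326.]), np.float64(2.7))
ring (array([457., -87., 338.]), np.float64(1.8))
front (array([368., -70., 323.]), np.float64(-1.0))
loop (array([408., -56., 111.]), np.float64(-3.1))
coilbot (array([523.,  90.,  82.]), np.float64(-78.6))
loop2 (array([516., -33., 386.]), np.float64(13.0))
coilL (array([683., 205., 340.]), np.float64(-24.8))
350 [454.87478728 -90.07200206 350.        ]
500 [452.51418963 -81.91608553 500.        ]
700 [449.36672609 -71.04153017 700.        ]
```

>>> arm_command(targets=[-0.8,0,-0.8,0,0,0,85,-1.6,0,-1.6,0,0,0,85,-2.4,0,-2.4,0,0,0,85,-3.2,0,-3.2,0,0,0,85,-4.0,0,-4.0,0,0,0,85])

```text
t: 1.18
position: [109.4, -383.2, 426.9]
tool_rot: [[0.274, -0.962, -0.0], [-0.962, -0.274, -0.001], [0.0, 0.0, -1.0]]
contact_force: [-0.6, -0.6, -0.1]
gripper_width: 85.3
```

Run:
```python
from h import *
s=monitor.sense()
for k in("t","joint_positions","position","tool_rot","contact_force"): print(k,np.round(s[k],4).tolist())
```

```text
t 1.175
joint_positions [-1.4665, -0.082, 1.5569, -0.0001, 1.6662, -0.1736]
position [109.3558, -383.19, 426.8658]
tool_rot [[0.2743, -0.9616, -0.0], [-0.9616, -0.2743, -0.0005], [0.0005, 0.0002, -1.0]]
contact_force [-0.5828, -0.6123, -0.1395]
```

```bash
cat >> h.py <<'E'
def rows(wps,g,s=None):
    """wps: (x,y,z,az_deg of tool x); prints tool-frame rows from the present pose (tool down)"""
    s=s or monitor.sense(); R=np.array(s["tool_rot"]); p=np.array(s["position"]); out=[]
    az0=np.degrees(np.arctan2(R[1,0],R[0,0]))
    for x,y,z,a in wps:
        d=R.T@(np.array([x,y,z])-p)/50; da=(a-az0+180)%360-180
        out.append([*np.round(d,3),0,0,round(-da/6,2),g])
    for o in out: print([float(v) for v in o])
E
python3 - <<'E'
from h import *
P=lambda r,a,z,t:(r*np.cos(np.radians(a)),r*np.sin(np.radians(a)),z,t)
rows([P(350,-74,440,-74),P(310,-74,440,-74),P(310,-65,440,-65),P(310,-56,440,-56),P(310,-47,440,-47)],85)
E
```

```text
[-0.97, -0.009, -0.263, 0.0, 0.0, -0.01, 85.0]
[-1.77, -0.008, -0.264, 0.0, 0.0, -0.01, 85.0]
[-1.847, -0.977, -0.264, 0.0, 0.0, -1.51, 85.0]
[-2.076, -1.923, -0.264, 0.0, 0.0, -3.01, 85.0]
[-2.449, -2.821, -0.264, 0.0, 0.0, -4.51, 85.0]
```

>>> arm_command(targets=[-0.97,0,-0.26,0,0,0,85,-1.77,0,-0.26,0,0,0,85,-1.85,-0.98,-0.26,0,0,-1.5,85,-2.08,-1.92,-0.26,0,0,-3.0,85,-2.45,-2.82,-0.26,0,0,-4.5,85])

```text
t: 1.8
position: [212.6, -227.5, 438.8]
tool_rot: [[0.684, -0.73, 0.001], [-0.73, -0.684, -0.001], [0.001, 0.0, -1.0]]
contact_force: [-0.5, 0.9, 0.3]
gripper_width: 84.9
```

Run:
```python
from h import *
s=monitor.sense()
for k in("t","joint_positions","position","tool_rot","contact_force"): print(k,np.round(s[k],4).tolist())
P=lambda r,a,z,t:(r*np.cos(np.radians(a)),r*np.sin(np.radians(a)),z,t)
rows([P(310,a,440,a) for a in(-38,-29,-20,-11,-2)],85)
for n in("scene","wrist"):
    c=eyes.camera(n); cv2.imwrite(f"pics/e_{n}.png",c["image"][:,:,::-1])
```

```text
t 1.8
joint_positions [-1.0425, -0.2355, 1.6503, 0.0002, 1.7255, -0.2244]
position [212.6352, -227.4975, 438.7678]
tool_rot [[0.6836, -0.7298, 0.0008], [-0.7298, -0.6836, -0.001], [0.0013, 0.0001, -1.0]]
contact_force [-0.5419, 0.8747, 0.2594]
[-0.102, -0.963, -0.025, 0.0, 0.0, -1.48, 85.0]
[-0.327, -1.909, -0.025, 0.0, 0.0, -2.98, 85.0]
[-0.697, -2.809, -0.026, 0.0, 0.0, -4.48, 85.0]
[-1.204, -3.64, -0.027, 0.0, 0.0, -5.98, 85.0]
[-1.834, -4.381, -0.027, 0.0, 0.0, -7.48, 85.0]
```

View pics/e_scene.png

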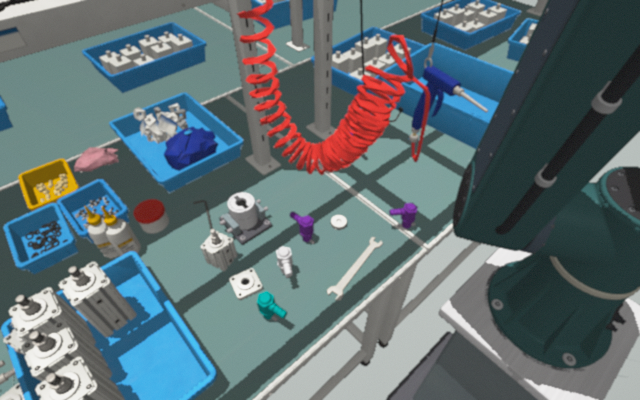

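View pics/e_wrist.png

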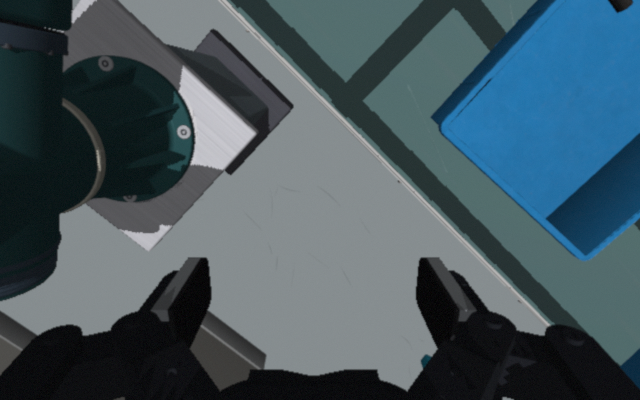

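>>> arm_command(targets=[-0.1,-0.96,0,0,0,-1.48,85,-0.33,-1.91,0,0,0,-2.98,85,-0.7,-2.81,0,0,0,-4.48,85,-1.2,-3.64,0,0,0,-5.98,85,-1.83,-4.38,0,0,0,-7.48,85])

```text
t: 2.52
position: [310.1, -11.4, 438.6]
tool_rot: [[0.999, -0.036, 0.001], [-0.036, -0.999, -0.0], [0.001, 0.0, -1.0]]
contact_force: [1.7, 0.0, 0.0]
gripper_width: 85.1
```

Run:
```python
from h import *
s=monitor.sense()
for k in("t","joint_positions","position"): print(k,np.round(s[k],4).tolist())
P=lambda r,a,z,t:(r*np.cos(np.radians(a)),r*np.sin(np.radians(a)),z,t)
rows([P(310,6,440,8),P(320,15,440,18),P(340,24,435,28),P(365,32,420,38),P(405,38,400,48)],85)
```

```text
t 2.525
joint_positions [-0.2602, -0.237, 1.6516, -0.0003, 1.7262, -0.2247]
position [310.1204, -11.3997, 438.6253]
[-0.068, -0.874, -0.028, 0.0, 0.0, -1.67, 85.0]
[-0.088, -1.882, -0.028, 0.0, 0.0, -3.34, 85.0]
[-0.097, -2.992, 0.071, 0.0, 0.0, -5.01, 85.0]
[-0.158, -4.094, 0.37, 0.0, 0.0, -6.67, 85.0]
[-0.006, -5.218, 0.77, 0.0, 0.0, -8.34, 85.0]
```

>>> arm_command(targets=[-0.07,-0.87,0,0,0,-1.67,85,-0.09,-1.88,0,0,0,-3.33,85,-0.1,-2.99,0.1,0,0,-5.0,85,-0.16,-4.1,0.4,0,0,-6.67,85,0,-5.2,0.8,0,0,-8.33,85])

```text
t: 3.15
position: [320.0, 249.0, 398.9]
tool_rot: [[0.669, 0.744, 0.003], [0.744, -0.669, 0.001], [0.002, 0.002, -1.0]]
contact_force: [1.9, -0.9, 0.3]
gripper_width: 85.0
```

Run:
```python
from h import *
s=monitor.sense()
for k in("t","joint_positions","position"): print(k,np.round(s[k],4).tolist())
rows([(350,280,350,57),(385,310,290,63),(410,325,240,63),(430,335,210,63),(433,340,200,63)],85)
```

```text
t 3.15
joint_positions [0.4912, -0.0624, 1.6029, -0.0007, 1.5986, -0.3473]
position [320.0285, 249.03, 398.8925]
[0.859, 0.03, 0.98, 0.0, 0.0, -1.49, 85.0]
[1.771, 0.148, 2.182, 0.0, 0.0, -2.49, 85.0]
[2.326, 0.317, 3.183, 0.0, 0.0, -2.49, 85.0]
[2.741, 0.48, 3.784, 0.0, 0.0, -2.49, 85.0]
[2.855, 0.458, 3.985, 0.0, 0.0, -2.49, 85.0]
```

>>> arm_command(targets=[0.75,0.05,0.8,0,0,-1.25,85,1.5,0.15,1.7,0,0,-2.49,85,2.1,0.3,2.6,0,0,-2.49,85,2.6,0.4,3.4,0,0,-2.49,85,2.85,0.46,4.0,0,0,-2.49,85])

```text
t: 3.78
position: [434.0, 337.3, 196.4]
tool_rot: [[0.46, 0.888, -0.001], [0.888, -0.46, -0.001], [-0.001, -0.0, -1.0]]
contact_force: [0.2, -0.4, 0.0]
gripper_width: 84.6
```

>>> arm_command(targets=[0,0,0,0,0,0,85])

```text
t: 3.9
position: [432.2, 336.3, 196.2]
tool_rot: [[0.46, 0.888, -0.004], [0.888, -0.46, -0.003], [-0.005, -0.002, -1.0]]
contact_force: [0.0, 0.0, 0.1]
gripper_width: 85.0
```

Run:
```python
from h import *
s=monitor.sense()
for k in("t","joint_positions","position","tool_rot"): print(k,np.round(s[k],4).tolist())
c=eyes.camera("wrist"); cv2.imwrite("pics/f_wrist.png",c["image"][:,:,::-1])
print(proj(c,[[432.5,340.5,73],[392,361,56],[432.5,340.5,0]]))
np.savez("f.npz",**{k:v for k,v in c.items()})
```

```text
t 3.9
joint_positions [0.5353, 0.3161, 1.6561, -0.0003, 1.1746, -0.5575]
position [432.2087, 336.3137, 196.1634]
tool_rot [[0.4598, 0.888, -0.0043], [0.888, -0.4598, -0.0029], [-0.0045, -0.0025, -1.0]]
[[318.53977661 181.04057547]
 [318.01163111 120.52498381]
 [317.73629793 161.30049038]]
```

View pics/f_wrist.png

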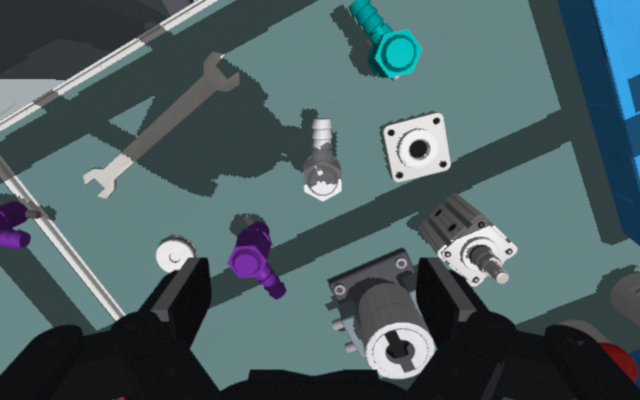

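Run:
```python
from h import *
c=dict(np.load("f.npz")); crop(c,275,105,100,110,6,"pics/f_elb.png"); crop(c,310,240,140,150,5,"pics/f_sock.png")
print(proj(c,[[603.3,332.3,80],[627.3,332.3,80],[579.3,332.3,80]]))
```

```text
[[397.0226595  349.52390873]
 [407.432619   368.65939083]
 [386.19599829 329.62244978]]
```

View pics/f_elb.png

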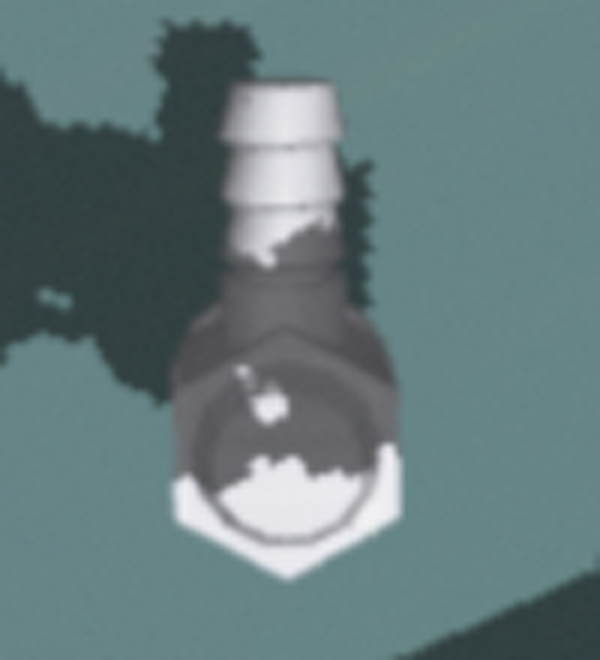

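View pics/f_sock.png

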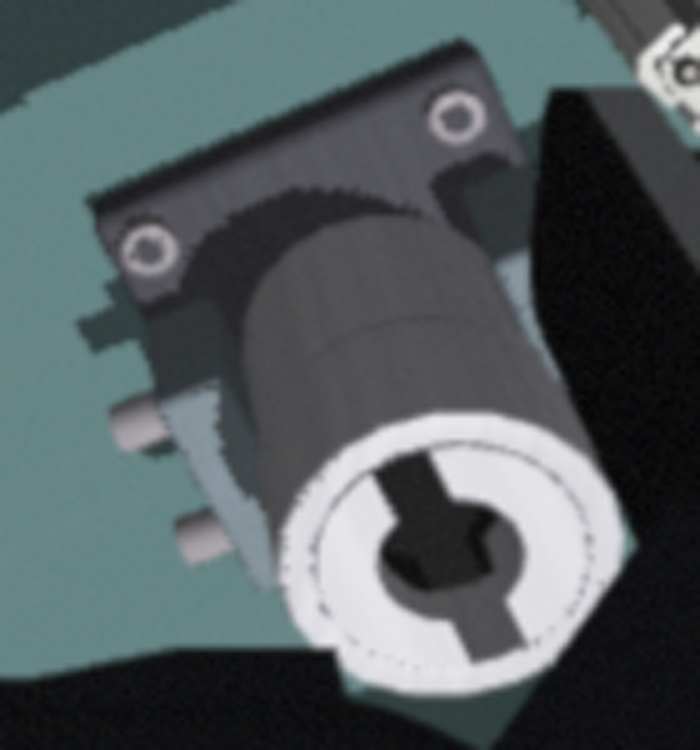

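Run:
```python
from h import *
c=dict(np.load("f.npz")); s=monitor.sense();R=np.array(s["tool_rot"]);p=np.array(s["position"])
print("tcp proj",proj(c,p), proj(c,p+R@[0,0,17]))
T=lambda X:np.round(R.T@(X-p),1)
for n,u,v,z in[("disc",323,180.3,73),("hex",322.8,180.7,68),("tip",321.9,119.2,60),("mouth",401,350.4,80),("slotA",310+407/5,240+462/5,80),("slotB",310+498/5,240+653/5,80)]:
    X=back(c,u,v,z); print(n,np.round(X,1),T(X))
a=back(c,310+407/5,240+462/5,80)-back(c,310+498/5,240+653/5,80);print(np.degrees(np.arctan2(a[1],a[0])))
# camera in tool frame
print(np.round(c["R"]@R,4).tolist(), np.round(c["R"]@p+c["t"],2))
print(monitor.sense()["t"])
```

```text
tcp proj [314.16873452 257.43666902] [314.11828208 241.51218862]
disc [433.6 343.9  73. ] [  7.2  -2.2 124.9]
hex [435.1 343.1  68. ] [  7.1  -0.5 129.9]
tip [392.1 364.3  60. ] [  6.3 -48.4 138. ]
mouth [605.8 335.1  80. ] [ 78.5 154.8 117.5]
slotA [584.1 335.2  80. ] [ 68.6 135.4 117.6]
slotB [630.3 333.2  80. ] [ 88.1 177.3 117.5]
177.52355895408922
[[1.0, 0.0007, 0.0012], [-0.0003, 0.9542, -0.2992], [-0.0014, 0.2992, 0.9542]] [  0.46  29.61 163.68]
3.95
```

Run:
```python
from h import *
rows([(433.7,342,150,62.6),(433.7,342,100,62.6),(433.7,342,53,62.6)],85)
```

```text
[0.107, -0.027, 0.958, 0.0, 0.0, 0.01, 85.0]
[0.109, -0.026, 1.958, 0.0, 0.0, 0.01, 85.0]
[0.111, -0.025, 2.898, 0.0, 0.0, 0.01, 85.0]
```

>>> arm_command(targets=[0.11,-0.03,0.8,0,0,0,85,0.11,-0.03,1.6,0,0,0,85,0.11,-0.03,2.3,0,0,0,85,0.11,-0.03,2.86,0,0,0,85,0.11,-0.03,2.86,0,0,0,85])

```text
t: 4.58
position: [433.2, 342.6, 55.7]
tool_rot: [[0.459, 0.888, -0.001], [0.888, -0.459, -0.001], [-0.001, -0.001, -1.0]]
contact_force: [0.3, -0.3, -0.3]
gripper_width: 85.2
```

Run:
```python
from h import *
s=monitor.sense()
for k in("t","position","tool_rot"): print(k,np.round(s[k],4).tolist())
for n in("scene","wrist"):
    c=eyes.camera(n); cv2.imwrite(f"pics/g_{n}.png",c["image"][:,:,::-1])
    if n=="scene": crop(c,220,190,140,100,5,"pics/g_sc.png")
```

```text
t 4.575
position [433.2147, 342.5831, 55.6848]
tool_rot [[0.4589, 0.8885, -0.0015], [0.8885, -0.459, -0.0009], [-0.0015, -0.0009, -1.0]]
```

View pics/g_wrist.png

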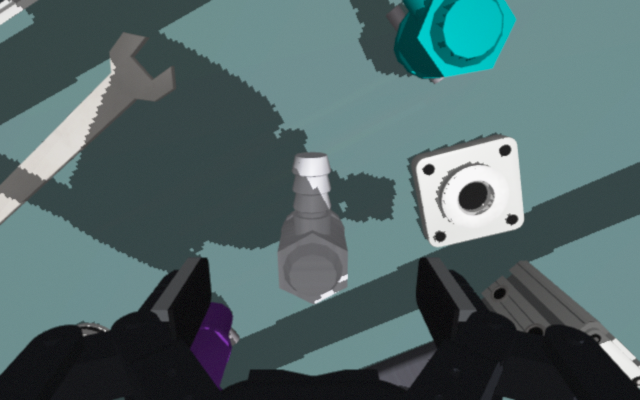

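View pics/g_sc.png

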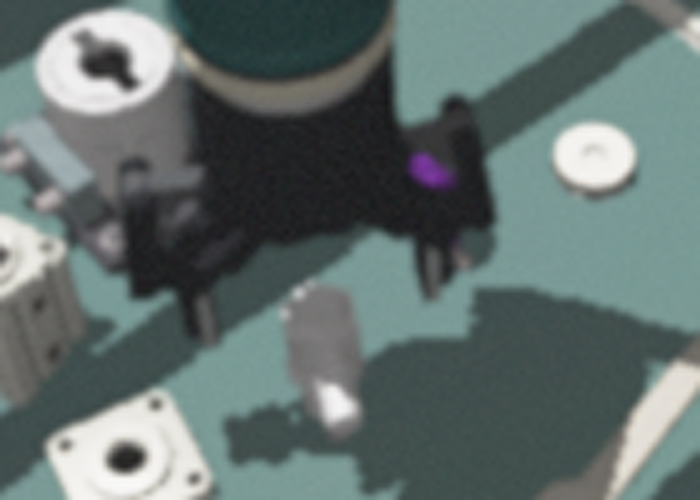

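Run:
```python
from h import *
c=eyes.camera("wrist"); s=monitor.sense();R=np.array(s["tool_rot"]);p=np.array(s["position"])
crop(c,265,140,100,170,4.5,"pics/g_c.png")
print(proj(c,[p+R@[0,0,-17.3],p+R@[0,0,-12.3],p+R@[0,-48,-0.3]]))
np.savez("g.npz",**c)
```

```text
[[314.01319691 275.46473895]
 [313.98479525 269.40264425]
 [313.93913134 153.66381614]]
```

View pics/g_c.png

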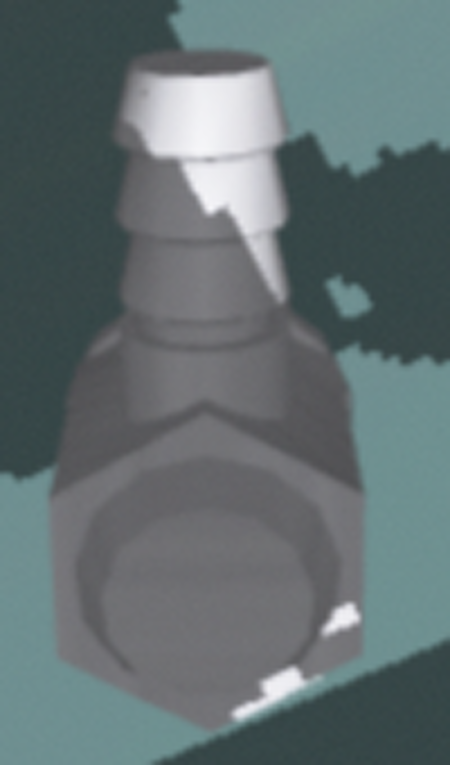

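>>> arm_command(targets=[-0.02,-0.025,0.03,0,0,0,85,-0.02,-0.025,0.03,0,0,0,60,-0.02,-0.025,0.03,0,0,0,40,-0.02,-0.025,0.03,0,0,0,15,-0.02,-0.025,0.03,0,0,0,15])

```text
t: 5.35
position: [432.5, 343.3, 54.6]
tool_rot: [[0.458, 0.889, 0.001], [0.889, -0.458, 0.0], [0.001, 0.0, -1.0]]
contact_force: [-0.3, 0.2, 5.5]
gripper_width: 31.5
```

>>> arm_command(targets=[0,0,0,0,0,0,15,0,0,0,0,0,0,15,0,0,0,0,0,0,15,0,0,0,0,0,0,15])

```text
t: 5.85
position: [432.5, 343.3, 54.6]
tool_rot: [[0.458, 0.889, 0.001], [0.889, -0.458, 0.0], [0.001, 0.0, -1.0]]
contact_force: [-1.0, -1.0, 5.9]
gripper_width: 31.5
```

Run:
```python
from h import *
c=eyes.camera("wrist"); crop(c,160,130,300,220,2.6,"pics/i_w.png")
c=eyes.camera("scene"); crop(c,240,200,100,80,7,"pics/i_s.png")
```

```text
(no output)
```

View pics/i_w.png

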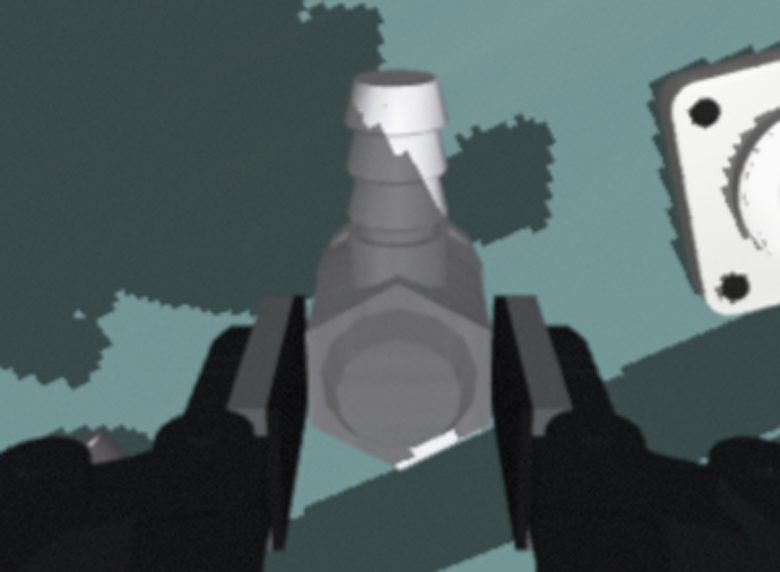

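View pics/i_s.png

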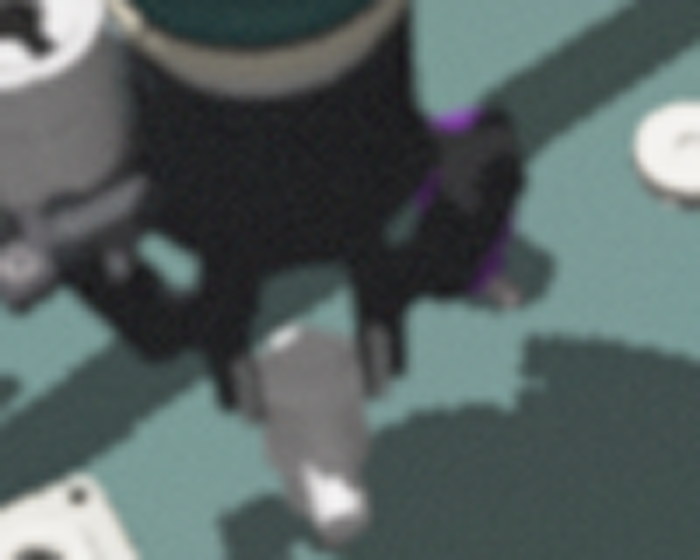

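>>> arm_command(targets=[0,0,-0.2,0,0,0,15,0,0,-0.5,0,0,0,15,0,0,-1.0,0,0,0,15,0,0,-1.0,0,0,0,15])

```text
t: 6.45
position: [433.8, 344.1, 106.3]
tool_rot: [[0.458, 0.889, 0.004], [0.889, -0.458, 0.003], [0.004, 0.002, -1.0]]
contact_force: [-0.2, 0.7, -2.5]
gripper_width: 31.2
```

Run:
```python
from h import *
c=eyes.camera("wrist"); crop(c,160,130,300,220,2.6,"pics/j_w.png")
c=eyes.camera("scene"); crop(c,240,180,100,100,6,"pics/j_s.png"); 
s=monitor.sense(); print(s["t"],s["position"],s["contact_force"],s["wrist_torque"])
```

```text
6.55 [432.23358977 343.16211917 104.27152123] [ 0.16203509 -1.00737276 -3.31869905] [-0.00868741  0.00820703 -0.00229005]
```

View pics/j_w.png

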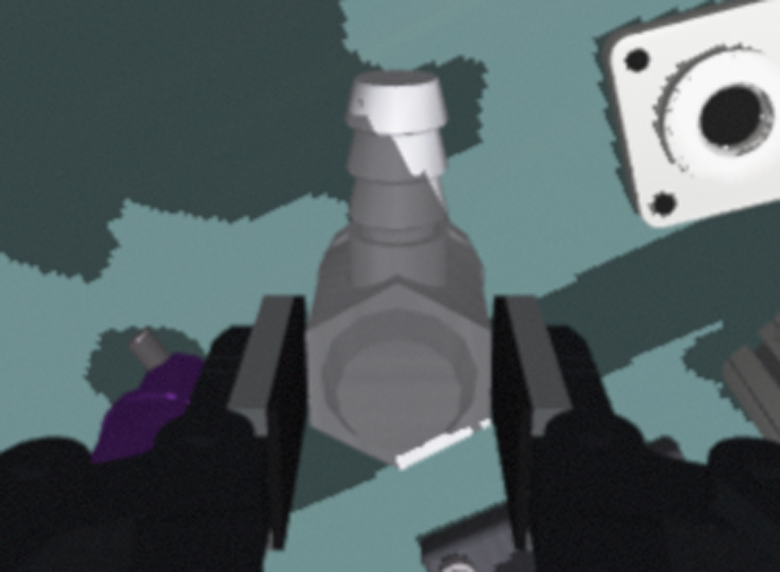

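View pics/j_s.png

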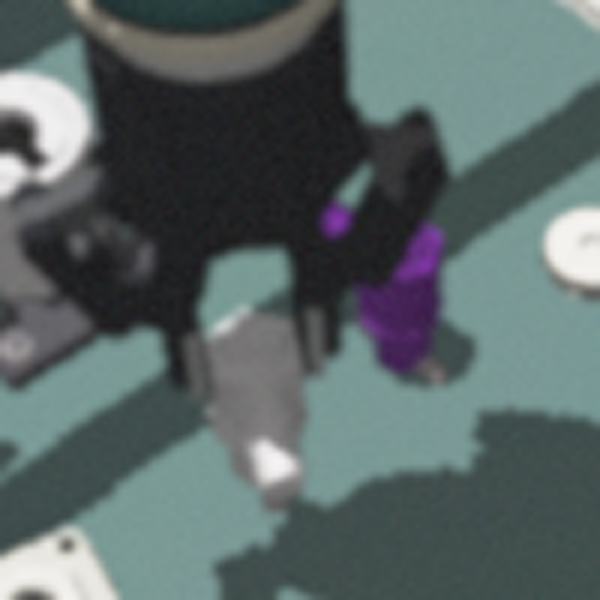

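Run:
```python
from h import *
rows([(432,343,145,66),(440,341,190,72),(475,338,200,80),(510,335,200,88),(520,335,200,90)],15)
```

```text
[-0.004, -0.002, -0.815, 0.0, 0.0, -0.55, 15.0]
[0.034, 0.158, -1.714, 0.0, 0.0, -1.55, 15.0]
[0.302, 0.808, -1.914, 0.0, 0.0, -2.88, 15.0]
[0.569, 1.458, -1.914, 0.0, 0.0, -4.21, 15.0]
[0.661, 1.636, -1.914, 0.0, 0.0, -4.55, 15.0]
```

>>> arm_command(targets=[0,0,-0.8,0,0,-0.55,15,0.03,0.16,-1.7,0,0,-1.55,15,0.3,0.8,-1.9,0,0,-2.9,15,0.57,1.46,-1.9,0,0,-4.2,15,0.66,1.63,-1.9,0,0,-4.55,15])

```text
t: 7.18
position: [521.6, 334.5, 198.0]
tool_rot: [[-0.001, 1.0, 0.0], [1.0, 0.001, -0.0], [-0.0, 0.0, -1.0]]
contact_force: [-1.4, 0.3, -1.9]
gripper_width: 31.4
```

>>> arm_command(targets=[0,0,0,0,0,0,15,0,0,0,0,0,0,15])

```text
t: 7.42
position: [518.4, 334.8, 198.0]
tool_rot: [[0.0, 1.0, -0.002], [1.0, -0.0, -0.001], [-0.001, -0.002, -1.0]]
contact_force: [-0.8, -0.5, -2.7]
gripper_width: 31.7
```

Run:
```python
from h import *
c=eyes.camera("wrist"); cv2.imwrite("pics/k_w.png",c["image"][:,:,::-1]); np.savez("k.npz",**c)
s=monitor.sense(); print(s["t"],s["position"],s["contact_force"],s["tool_rot"])
print(proj(c,[604.2,334.7,80]))
```

```text
7.475 [518.45508493 334.87769305 198.27100122] [ 0.09818028 -0.79745185 -3.21925594] [[ 2.54902697e-05  9.99998184e-01 -1.90551013e-03]
 [ 9.99999792e-01 -2.67189521e-05 -6.44782281e-04]
 [-6.44832023e-04 -1.90549329e-03 -9.99997977e-01]]
[312.88039905 281.661373  ]
```

View pics/k_w.png

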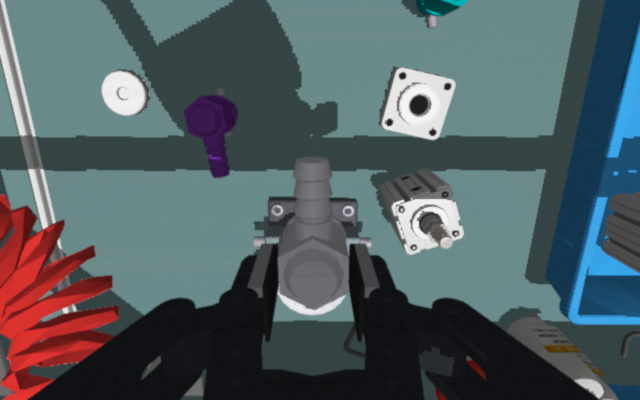

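>>> arm_command(targets=[0.3,0.5,-0.1,0,0,0,15,0.6,1.0,-0.1,0,0,0,15,0.86,1.44,-0.1,0,0,0,15,0.86,1.44,-0.1,0,0,0,15,0.86,1.44,-0.1,0,0,0,15])

```text
t: 8.1
position: [590.3, 377.8, 203.5]
tool_rot: [[-0.001, 1.0, -0.002], [1.0, 0.001, -0.001], [-0.001, -0.002, -1.0]]
contact_force: [0.3, 0.1, -2.6]
gripper_width: 31.6
```

Run:
```python
from h import *
c=eyes.camera("wrist"); cv2.imwrite("pics/l_w.png",c["image"][:,:,::-1]); np.savez("l.npz",**c)
s=monitor.sense(); print(s["t"],s["position"],s["contact_force"],s["tool_rot"])
u,v=np.round(proj(c,[604.2,334.7,80])).astype(int);print(u,v)
crop(c,u-60,max(v-60,0),120,120,5,"pics/l_c.png"); print(u-60,max(v-60,0))
print(proj(c,[[628.2,334.7,80],[580.2,334.7,80]]))
```

```text
8.15 [590.29691029 377.69536804 203.73362558] [ 0.16792023  0.57270467 -2.66175773] [[-4.88320894e-04  9.99998637e-01 -1.57691924e-03]
 [ 9.99999649e-01  4.87246526e-04 -6.81620104e-04]
 [-6.80850827e-04 -1.57725153e-03 -9.99998524e-01]]
259 199
199 139
[[260.58889097 226.83670183]
 [257.90059807 170.2053508 ]]
```

View pics/l_w.png

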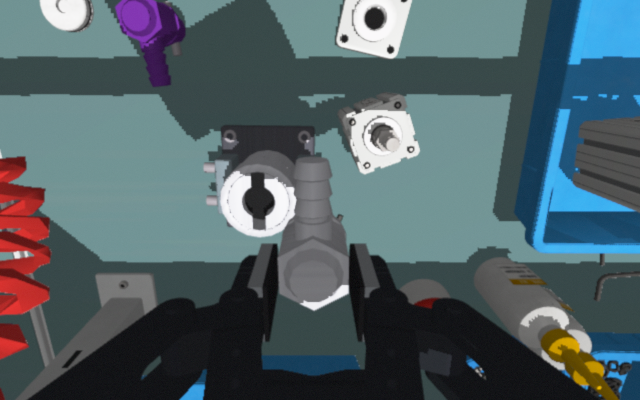

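View pics/l_c.png

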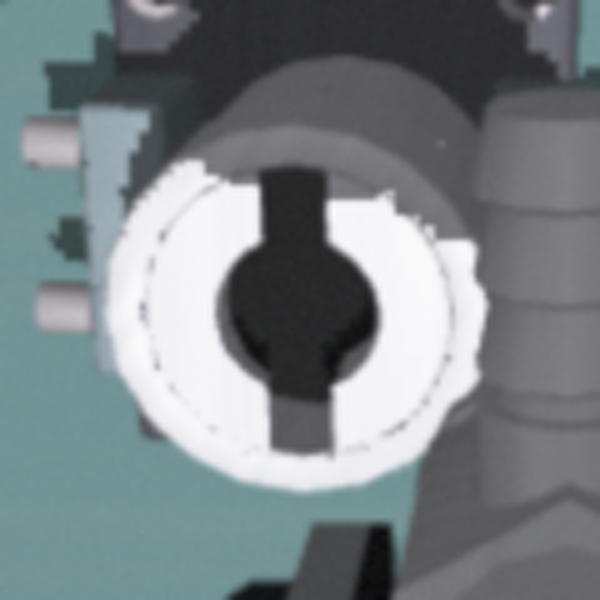

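Run:
```python
from h import *
c=dict(np.load("l.npz")); crop(c,265,145,100,170,4.5,"pics/l_e.png")
s=monitor.sense();R=np.array(s["tool_rot"]);p=np.array(s["position"])
print(proj(c,[p+R@np.array([0,0,z]) for z in(-18.4,-13.4)]),proj(c,p+R@[0,-48,-1.4]))
```

```text
[[312.45011589 276.16634444]
 [312.45976989 270.03417208]] [312.37211492 153.52430516]
```

View pics/l_e.png

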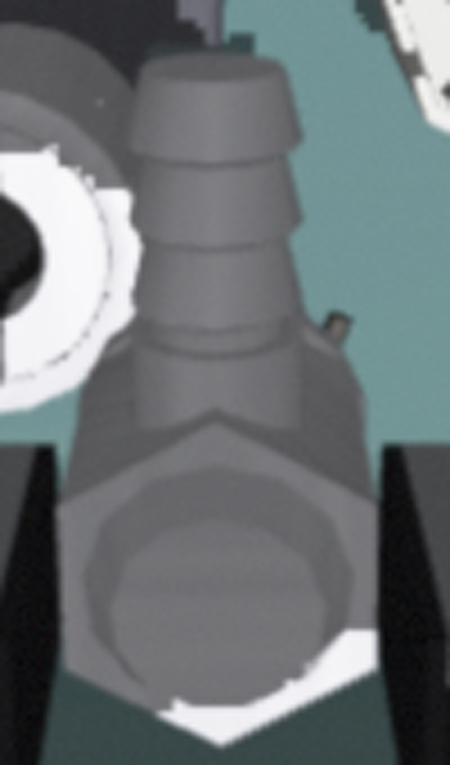

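Run:
```python
from h import *
from scipy.optimize import least_squares
c=dict(np.load("l.npz")); s=monitor.sense();R=np.array(s["tool_rot"]);p=np.array(s["position"])
m=np.array([[215,410],[222,746],[57,510],[65,665],[378,500],[377,665]])/4.5+[265,145]
h=15/np.cos(np.pi/6)
P=np.array([[0,-h,0],[0,h,0],[-15,-h/2,0],[-15,h/2,0],[15,-h/2,0],[15,h/2,0]])
def f(q):
    ca,sa=np.cos(q[3]),np.sin(q[3]);Q=P@np.array([[ca,sa,0],[-sa,ca,0],[0,0,1]])+q[:3]
    return (proj(c,p+Q@R.T)-m).ravel()
r_=least_squares(f,[0,0,-13.4,0]);print(r_.x,np.degrees(r_.x[3]),np.round(r_.fun,1))
# mouth fit: slot ends+circle centre
ms=np.array([[294,168],[303,455]])/5+[199,139]
g=lambda q:(proj(c,[[q[0]+24*np.cos(q[2])*k,q[1]+24*np.sin(q[2])*k,80] for k in(-1,1)])-ms).ravel()
q=least_squares(g,[604,334,0]);print(q.x,np.degrees(q.x[2]),q.fun)
# outer rim at 31.5
im=np.array([[108,310],[488,310],[303,492],[303,125]])/5+[199,139]
t=np.linspace(0,2*np.pi,400)
def rim(q):
    E=proj(c,np.c_[q[0]+31.5*np.cos(t),q[1]+31.5*np.sin(t),np.full(400,80)]);return [E[:,0].min()-im[0,0],E[:,0].max()-im[1,0],E[:,1].max()-im[2,1],E[:,1].min()-im[3,1]]
q=least_squares(rim,[604,334],diff_step=1e-4);print(q.x,q.fun)
```

```text
[  0.51076542   1.25622798 -15.4197996   -0.01827911] -1.0473159065895323 [ 0.1  1.4  0.1 -0.6 -0.5 -1.1 -0.3  0.7  0.4 -0.1  0.2 -0.4]
[ 6.06535872e+02  3.34146691e+02 -1.50192723e-02] -0.8605409120609061 [-0.00727009  0.49867589  0.0076079  -0.55096386]
[606.52917293 334.09764875] [-1.11229392  1.11595774  0.35878606 -0.24247703]
```

Run:
```python
from h import *
rows([(600,355,190,89.4),(605,334,175,88.8),(605,334,155,88.8),(605,334,142,88.8)],15)
```

```text
[-0.454, 0.194, 0.275, 0.0, 0.0, 0.1, 15.0]
[-0.874, 0.295, 0.575, 0.0, 0.0, 0.2, 15.0]
[-0.873, 0.295, 0.975, 0.0, 0.0, 0.2, 15.0]
[-0.873, 0.296, 1.235, 0.0, 0.0, 0.2, 15.0]
```

>>> arm_command(targets=[-0.45,0.19,0.27,0,0,0.1,15,-0.87,0.295,0.57,0,0,0.2,15,-0.87,0.295,0.97,0,0,0.2,15,-0.87,0.295,1.23,0,0,0.2,15,-0.87,0.295,1.23,0,0,0.2,15])

```text
t: 8.78
position: [605.3, 333.4, 140.8]
tool_rot: [[0.021, 1.0, -0.003], [1.0, -0.021, -0.001], [-0.001, -0.003, -1.0]]
contact_force: [-0.1, 0.5, -2.8]
gripper_width: 31.0
```

>>> arm_command(targets=[0,0,0,0,0,0,15])

```text
t: 8.9
position: [606.8, 334.7, 143.0]
tool_rot: [[0.021, 1.0, 0.001], [1.0, -0.021, 0.0], [0.0, 0.001, -1.0]]
contact_force: [-0.6, 0.7, -3.0]
gripper_width: 31.5
```

Run:
```python
from h import *
s=monitor.sense(); print(s["t"],s["position"],s["contact_force"],s["tool_rot"])
for n,b in(("wrist",(220,120,190,190)),("scene",(200,140,110,110)),("top",(190,90,100,100))):
    c=eyes.camera(n); crop(c,*b,4 if n=="wrist" else 6,f"pics/m_{n}.png")
    print(n,proj(c,[[604.5,334.5,80],[628.5,334.2,80],[580.5,334.8,80]])-b[:2])
    np.savez(f"m_{n}.npz",**c)
```

```text
8.9 [606.83956244 334.69515752 142.98216759] [-0.63303779  0.72809349 -2.95371746] [[ 2.06907989e-02  9.99785705e-01  6.59086003e-04]
 [ 9.99785827e-01 -2.06910806e-02  4.23435118e-04]
 [ 4.36981580e-04  6.50183633e-04 -9.99999693e-01]]
wrist [[ 92.30781362  85.03077643]
 [ 92.65208603 119.88699944]
 [ 91.94062112  47.85398365]]
scene [[40.22456914 62.21159432]
 [34.61881878 56.4987363 ]
 [45.98935184 68.08652326]]
top [[40.6327598  50.07455061]
 [41.12000961 38.48324501]
 [40.14322463 61.72022326]]
```

View pics/m_wrist.png

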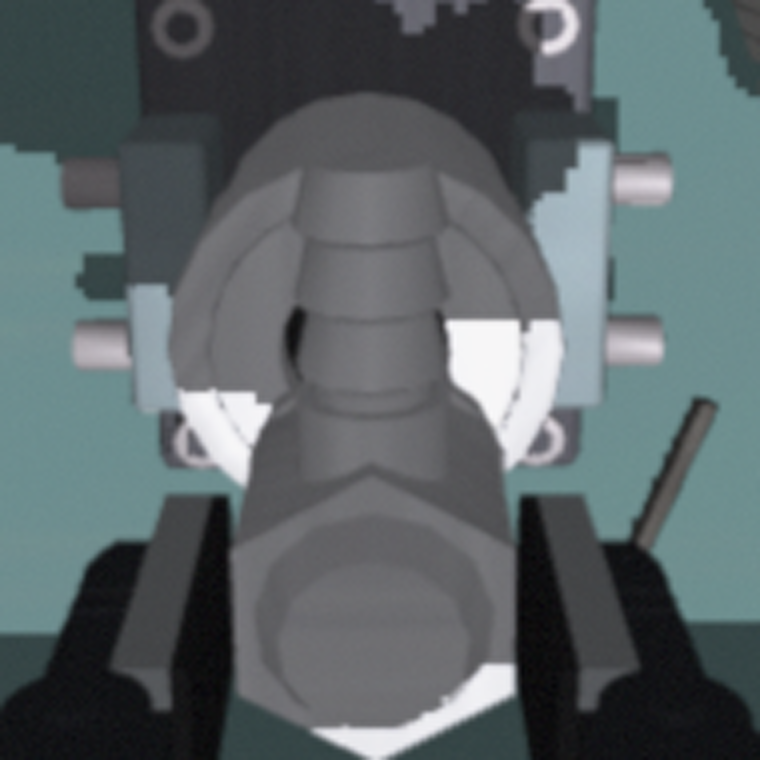

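View pics/m_scene.png

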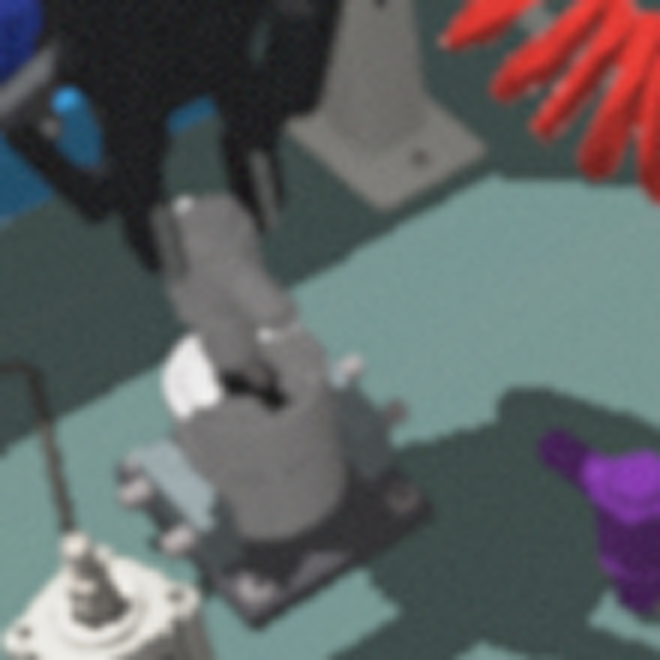

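View pics/m_top.png

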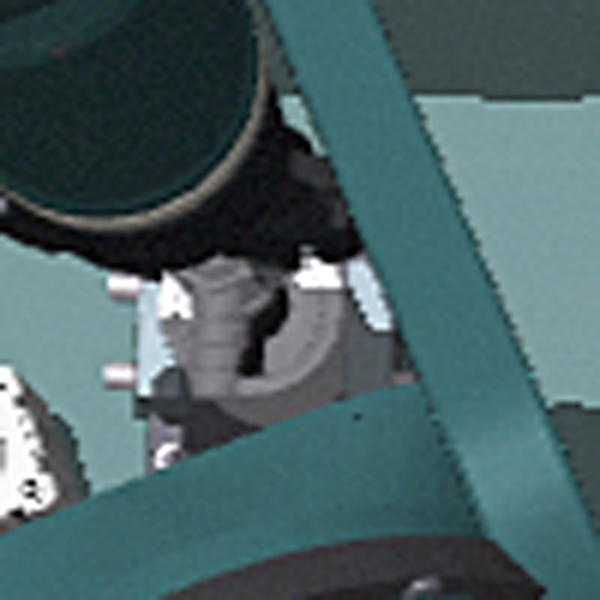

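>>> arm_command(targets=[0,0,0,0,0,0,15,0,0,0,0,0,0,15,0,0,0,0,0,0,15,0,0,0,0,0,0,15])

```text
t: 9.55
position: [606.5, 334.6, 142.6]
tool_rot: [[0.021, 1.0, -0.0], [1.0, -0.021, 0.0], [0.0, -0.0, -1.0]]
contact_force: [0.0, -1.0, -2.2]
gripper_width: 31.4
```

Run:
```python
from h import *
s=monitor.sense(); print(s["t"],s["position"],s["contact_force"],s["tool_rot"])
c=eyes.camera("wrist"); crop(c,255,140,115,115,6.5,"pics/n_a.png"); crop(c,265,215,100,100,6.5,"pics/n_b.png"); np.savez("n.npz",**c); np.savez("ns.npz",p=s["position"],R=s["tool_rot"])
c=eyes.camera("scene");crop(c,215,180,60,60,10,"pics/n_s.png"); np.savez("n_s.npz",**c)
```

```text
9.55 [606.46421709 334.62247166 142.57661414] [ 0.02056438 -1.0276771  -2.24942606] [[ 2.05999200e-02  9.99787799e-01 -1.18014282e-05]
 [ 9.99787793e-01 -2.05999186e-02  1.12097206e-04]
 [ 1.11830310e-04 -1.41081173e-05 -9.99999994e-01]]
```

View pics/n_a.png

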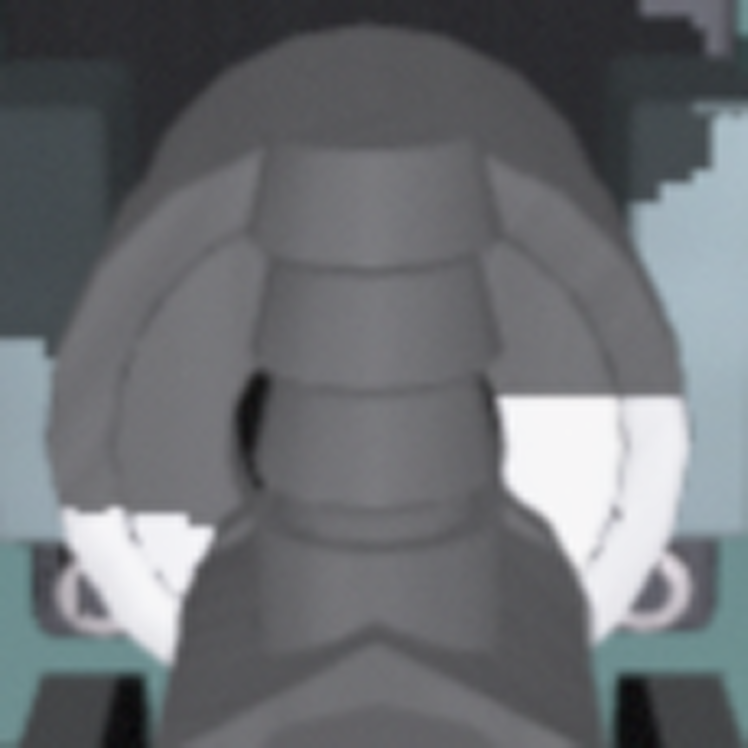

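View pics/n_b.png

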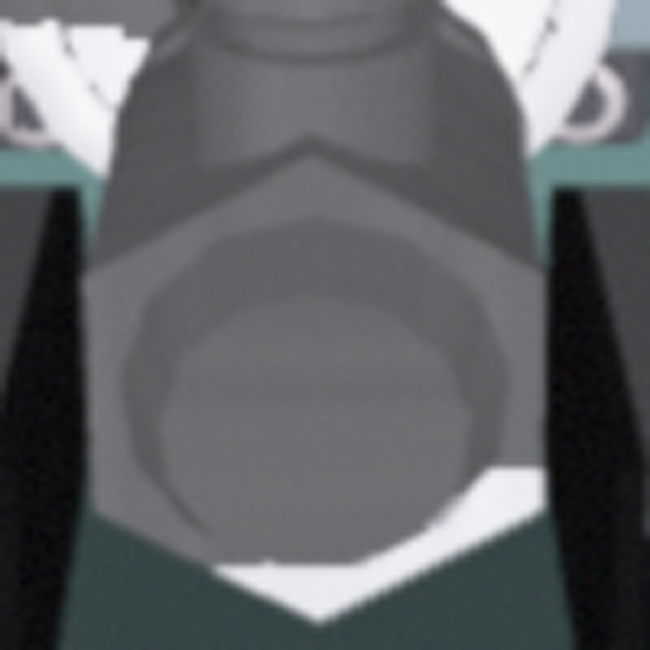

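View pics/n_s.png

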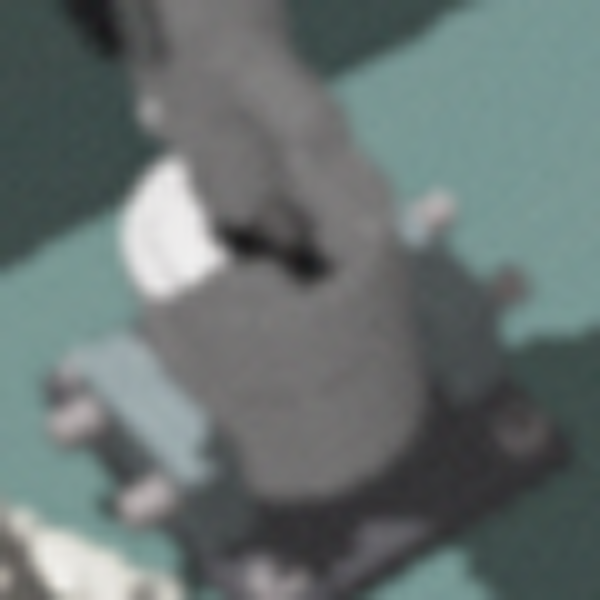

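```bash
cat > fit.py <<'E'
from h import *
from scipy.optimize import least_squares
h_=15/np.cos(np.pi/6)
PH=np.array([[0,-h_,0],[0,h_,0],[-15,-h_/2,0],[-15,h_/2,0],[15,-h_/2,0],[15,h_/2,0]])
def hexfit(c,p,R,m):
    def f(q):
        ca,sa=np.cos(q[3]),np.sin(q[3]);Q=PH@np.array([[ca,sa,0],[-sa,ca,0],[0,0,1]])+q[:3]
        return (proj(c,p+Q@R.T)-m).ravel()
    r_=least_squares(f,[0,0,-13.4,0]);return r_.x,r_.fun
t=np.linspace(0,2*np.pi,2000)
def rimfit(c,m,rad=31.5):
    def g(q):
        E=proj(c,np.c_[q[0]+rad*np.cos(t),q[1]+rad*np.sin(t),np.full(t.size,80)])
        return [np.min(np.hypot(*(E-a).T)) for a in m]
    r_=least_squares(g,[605,334],diff_step=1e-4);return r_.x,r_.fun
E
python3 - <<'E'
from fit import *
c=dict(np.load("n.npz"));d=np.load("ns.npz")
m=np.array([[313,135],[320,625],[82,270],[92,512],[547,270],[547,512]])/6.5+[265,215]
x,e=hexfit(c,d["p"],d["R"],m);print(np.round(x,2),np.degrees(x[3]),np.round(e,1)); print("elbow w",d["p"]+d["R"]@x[:3])
m=np.array([[48,430],[688,430],[110,610],[165,660],[600,635],[684,395]])/6.5+[255,140]
x,e=rimfit(c,m);print(x,e)
E
```

```text
[ 4.300e-01  2.600e-01 -1.729e+01 -1.000e-02] -0.44877871198762703 [ 0.3  1.4 -0.2 -0.4 -0.6  0.3 -0.6 -0.2  1.  -0.3  0.1 -0.8]
elbow w [606.73109664 335.04410795 159.86302383]
[604.98836155 333.74586735] [1.24843732 0.52300895 0.06535126 0.26772761 0.11087484 0.98422886]
```

>>> arm_command(targets=[-0.02,-0.038,0.05,0,0,0,15,-0.02,-0.038,0.1,0,0,0,15,-0.02,-0.038,0.1,0,0,0,15,-0.02,-0.038,0.1,0,0,0,15])

```text
t: 10.15
position: [604.6, 333.6, 137.5]
tool_rot: [[0.021, 1.0, -0.0], [1.0, -0.021, 0.0], [0.0, -0.0, -1.0]]
contact_force: [0.2, 0.7, -2.4]
gripper_width: 31.1
```

>>> arm_command(targets=[0,0,0.03,0,0,0,15,0,0,0.06,0,0,0,15,0,0,0.09,0,0,0,15,0,0,0.09,0,0,0,15])

```text
t: 10.65
position: [604.4, 333.6, 132.8]
tool_rot: [[0.021, 1.0, -0.0], [1.0, -0.021, -0.0], [-0.0, -0.0, -1.0]]
contact_force: [-0.6, -0.3, -3.3]
gripper_width: 31.4
```

>>> arm_command(targets=[0,0,0.03,0,0,0,15,0,0,0.06,0,0,0,15,0,0,0.06,0,0,0,15])

```text
t: 11.02
position: [604.4, 333.6, 129.8]
tool_rot: [[0.021, 1.0, -0.0], [1.0, -0.021, -0.0], [-0.0, -0.0, -1.0]]
contact_force: [-0.6, 0.2, -3.0]
gripper_width: 31.1
```

Run:
```python
from h import *
s=monitor.sense(); print(s["t"],s["position"],s["contact_force"],s["wrist_torque"])
c=eyes.camera("scene");crop(c,215,180,60,60,10,"pics/o_s.png")
c=eyes.camera("wrist"); crop(c,255,140,115,115,6.5,"pics/o_a.png")
```

```text
11.025 [604.4379251  333.59177879 129.84819575] [-0.61620094  0.20389224 -2.99959107] [ 0.00527486 -0.04049681  0.02869459]
```

View pics/o_s.png

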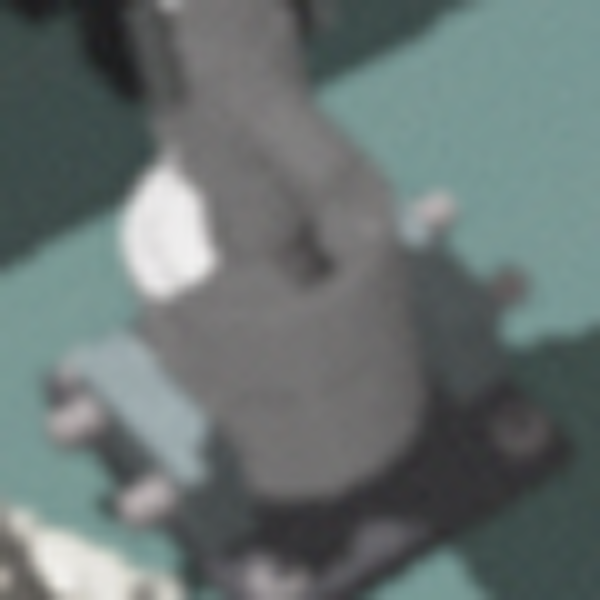

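View pics/o_a.png

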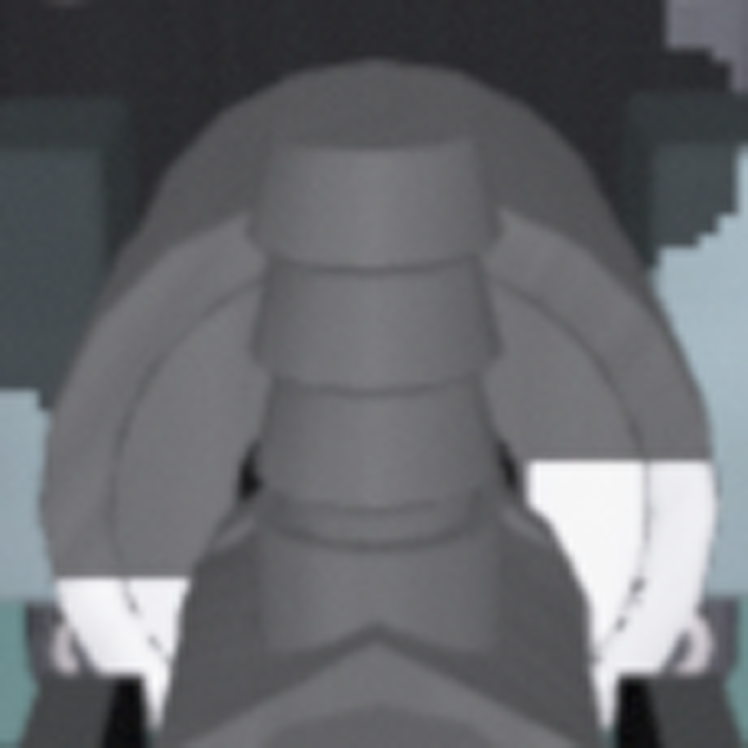

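>>> arm_command(targets=[0,0,0.03,0,0,0,15,0,0,0.06,0,0,0,15,0,0,0.09,0,0,0,15,0,0,0.12,0,0,0,15,0,0,0.12,0,0,0,15])

```text
t: 11.75
position: [604.5, 333.6, 123.8]
tool_rot: [[0.021, 1.0, -0.0], [1.0, -0.021, 0.0], [0.0, -0.0, -1.0]]
contact_force: [-0.9, -0.4, -3.3]
gripper_width: 31.3
```

>>> arm_command(targets=[0,0,0.015,0,0,0,15,0,0,0.03,0,0,0,15,0,0,0.03,0,0,0,15])

```text
t: 12.12
position: [604.5, 333.7, 122.5]
tool_rot: [[0.021, 1.0, -0.0], [1.0, -0.021, 0.0], [0.0, -0.0, -1.0]]
contact_force: [-0.6, -0.3, -3.5]
gripper_width: 31.4
```

>>> arm_command(targets=[0,0,0.01,0,0,0,15,0,0,0.02,0,0,0,15,0,0,0.02,0,0,0,15])

```text
t: 12.5
position: [604.5, 333.7, 121.5]
tool_rot: [[0.021, 1.0, -0.0], [1.0, -0.021, 0.0], [0.0, -0.0, -1.0]]
contact_force: [-0.6, -0.3, -2.4]
gripper_width: 31.5
```

Run:
```python
from h import *
c=eyes.camera("scene");crop(c,205,165,70,70,8,"pics/p_s.png")
```

```text
(no output)
```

View pics/p_s.png

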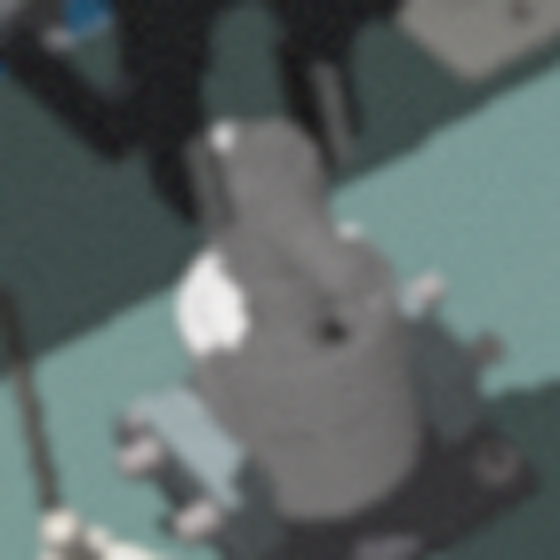

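>>> arm_command(targets=[0,0,0.01,0,0,0,15,0,0,0.01,0,0,0,15])

```text
t: 12.8
position: [604.6, 333.6, 121.0]
tool_rot: [[0.021, 1.0, -0.0], [1.0, -0.021, 0.0], [0.0, -0.0, -1.0]]
contact_force: [0.2, 0.2, -2.8]
gripper_width: 31.1
```

>>> arm_command(targets=[0,0,0.01,0,0,0,15,0,0,0.01,0,0,0,15])

```text
t: 13.05
position: [604.5, 333.6, 120.5]
tool_rot: [[0.021, 1.0, -0.0], [1.0, -0.021, 0.0], [0.0, -0.0, -1.0]]
contact_force: [-0.4, -1.6, -3.6]
gripper_width: 30.9
```

>>> arm_command(targets=[0,0,0.01,0,0,0,15,0,0,0.01,0,0,0,15])

```text
t: 13.3
position: [604.5, 333.6, 120.0]
tool_rot: [[0.021, 1.0, -0.0], [1.0, -0.021, 0.0], [0.0, -0.0, -1.0]]
contact_force: [-0.3, 0.6, -2.5]
gripper_width: 31.1
```

>>> arm_command(targets=[0,0,0.01,0,0,0,15,0,0,0.01,0,0,0,15])

```text
t: 13.55
position: [604.5, 333.7, 119.5]
tool_rot: [[0.021, 1.0, -0.0], [1.0, -0.021, 0.0], [0.0, -0.0, -1.0]]
contact_force: [0.9, -0.0, -2.5]
gripper_width: 31.2
```

>>> arm_command(targets=[0,0,0.01,0,0,0,15,0,0,0.01,0,0,0,15])

```text
t: 13.8
position: [604.5, 333.6, 119.0]
tool_rot: [[0.021, 1.0, -0.0], [1.0, -0.021, 0.0], [0.0, -0.0, -1.0]]
contact_force: [-0.1, -0.9, -3.1]
gripper_width: 31.5
```

>>> arm_command(targets=[0,0,0.01,0,0,0,15,0,0,0.01,0,0,0,15])

```text
t: 14.05
position: [604.8, 333.7, 118.9]
tool_rot: [[0.021, 1.0, 0.001], [1.0, -0.021, 0.0], [0.0, 0.001, -1.0]]
contact_force: [-0.2, 0.0, -0.4]
gripper_width: 31.4
```

>>> arm_command(targets=[0,0,0,0,0,0,15,0,0,0,0,0,0,15])

```text
t: 14.3
position: [604.8, 333.7, 118.8]
tool_rot: [[0.021, 1.0, 0.001], [1.0, -0.021, 0.0], [0.0, 0.0, -1.0]]
contact_force: [-0.3, -0.7, -0.2]
gripper_width: 31.0
```

Run:
```python
from h import *
s=monitor.sense(); print(s["t"],s["position"],s["contact_force"],s["wrist_torque"],s["joint_positions"])
```

```text
14.3 [604.77790156 333.71378411 118.84809582] [-0.26898347 -0.65344437 -0.23923645] [-0.11525649  0.01178406  0.00801475] [ 4.04279433e-01  5.83676503e-01  1.40662323e+00  5.37002068e-05
  1.15072461e+00 -1.14592907e+00]
```

>>> arm_command(targets=[0,0,0,0,0,0.75,15,0,0,0,0,0,1.5,15,0.003,0,0,0,0,2.25,15,0.003,0,0,0,0,2.25,15])

```text
t: 14.8
position: [604.8, 334.0, 118.8]
tool_rot: [[0.253, 0.968, 0.0], [0.968, -0.253, 0.0], [0.001, 0.0, -1.0]]
contact_force: [0.1, 0.2, 0.6]
gripper_width: 31.2
```

```bash
cat > st.py <<'E'
from h import *
s=monitor.sense(); R=s["tool_rot"]; print(round(s["t"],2),np.round(s["position"],2),"F",np.round(s["contact_force"],2),"M",np.round(s["wrist_torque"],3),"turned",round(88.82-np.degrees(np.arctan2(R[1][0],R[0][0])),2),round(s["gripper_width"],1))
E
python3 st.py
```

```text
14.8 [604.77 333.99 118.8 ] F [0.1  0.24 0.64] M [-0.095  0.027 -0.024] turned 13.47 31.2
```

>>> arm_command(targets=[0.002,0,0,0,0,0.75,15,0.002,0,0,0,0,0.75,15])

```text
t: 15.05
position: [604.8, 334.0, 118.8]
tool_rot: [[0.327, 0.945, 0.001], [0.945, -0.327, 0.0], [0.001, 0.0, -1.0]]
contact_force: [0.3, -0.2, 1.4]
gripper_width: 31.2
```

```bash
python3 st.py
```

```text
15.05 [604.84 334.04 118.79] F [ 0.3  -0.19  1.4 ] M [-0.039 -0.019 -0.032] turned 17.89 31.2
```

>>> arm_command(targets=[0.002,0,0,0,0,0.5,15,0.002,0,0,0,0,0.5,15])

```text
t: 15.3
position: [604.8, 334.1, 118.7]
tool_rot: [[0.375, 0.927, 0.0], [0.927, -0.375, 0.0], [0.0, 0.0, -1.0]]
contact_force: [-0.7, -0.5, 1.0]
gripper_width: 31.2
```

```bash
python3 st.py
```

```text
15.3 [604.85 334.05 118.73] F [-0.72 -0.5   1.  ] M [-0.036 -0.021  0.055] turned 20.86 31.2
```

>>> arm_command(targets=[0,0,0,0,0,0.5,15,0,0,0,0,0,0.5,15])

```text
t: 15.55
position: [604.8, 334.0, 118.7]
tool_rot: [[0.423, 0.906, 0.0], [0.906, -0.423, 0.0], [0.0, 0.0, -1.0]]
contact_force: [0.1, 0.0, 1.9]
gripper_width: 31.5
```

```bash
python3 st.py
```

```text
15.55 [604.84 334.04 118.7 ] F [0.09 0.03 1.9 ] M [-0.092 -0.064  0.005] turned 23.86 31.5
```

>>> arm_command(targets=[0,0,-0.003,0,0,0.5,15,0,0,-0.003,0,0,0.5,15])

```text
t: 15.8
position: [604.7, 334.0, 118.8]
tool_rot: [[0.47, 0.883, 0.0], [0.883, -0.47, 0.0], [0.0, 0.0, -1.0]]
contact_force: [0.2, -0.7, 1.5]
gripper_width: 31.3
```

```bash
python3 st.py
```

```text
15.8 [604.73 334.02 118.75] F [ 0.16 -0.69  1.5 ] M [-0.065 -0.083 -0.019] turned 26.87 31.3
```

>>> arm_command(targets=[0,0,0,0,0,0.5,15,0,0,0,0,0,0.5,15])

```text
t: 16.05
position: [604.7, 334.0, 118.8]
tool_rot: [[0.516, 0.857, 0.0], [0.857, -0.516, 0.0], [0.0, 0.0, -1.0]]
contact_force: [-0.5, -0.7, 0.6]
gripper_width: 31.0
```

```bash
python3 st.py
```

```text
16.05 [604.7  334.03 118.76] F [-0.48 -0.67  0.6 ] M [ 0.003 -0.08  -0.   ] turned 29.87 31.0
```

>>> arm_command(targets=[0,0,0,0,0,0.5,15,0,0,0,0,0,0.5,15])

```text
t: 16.3
position: [604.7, 334.0, 118.7]
tool_rot: [[0.56, 0.829, 0.0], [0.829, -0.56, 0.0], [0.0, -0.0, -1.0]]
contact_force: [-0.1, 0.5, 1.0]
gripper_width: 30.9
```

```bash
python3 st.py
```

```text
16.3 [604.66 333.99 118.72] F [-0.07  0.49  0.97] M [-0.089 -0.052 -0.004] turned 32.87 30.9
```

>>> arm_command(targets=[0,0,0,0,0,0.4,15,0,0,0,0,0,0.4,15])

```text
t: 16.55
position: [604.6, 334.0, 118.7]
tool_rot: [[0.594, 0.804, 0.0], [0.804, -0.594, 0.0], [0.0, -0.0, -1.0]]
contact_force: [0.6, -0.4, 1.2]
gripper_width: 31.0
```

```bash
python3 st.py
```

```text
16.55 [604.64 333.97 118.74] F [ 0.6  -0.4   1.18] M [-0.068 -0.032 -0.001] turned 35.28 31.0
```

>>> arm_command(targets=[0,0,0,0,0,0.4,15,0,0,0,0,0,0.4,15])

```text
t: 16.8
position: [604.6, 333.9, 118.7]
tool_rot: [[0.627, 0.779, -0.0], [0.779, -0.627, 0.0], [-0.0, -0.0, -1.0]]
contact_force: [0.6, -0.4, 1.3]
gripper_width: 31.6
```

```bash
python3 st.py
```

```text
16.8 [604.58 333.94 118.69] F [ 0.6  -0.39  1.27] M [-0.131  0.013 -0.034] turned 37.68 31.6
```

>>> arm_command(targets=[0,0,0,0,0,0.4,15,0,0,0,0,0,0.4,15])

```text
t: 17.05
position: [604.6, 334.0, 118.7]
tool_rot: [[0.66, 0.752, -0.0], [0.752, -0.66, 0.0], [-0.0, -0.0, -1.0]]
contact_force: [-0.7, -0.8, 1.7]
gripper_width: 31.5
```

```bash
python3 st.py
```

```text
17.05 [604.55 333.96 118.67] F [-0.73 -0.84  1.7 ] M [-0.179 -0.022  0.026] turned 40.09 31.5
```

>>> arm_command(targets=[0,0,0,0,0,0.4,15,0,0,0,0,0,0.4,15])

```text
t: 17.3
position: [604.6, 334.0, 118.7]
tool_rot: [[0.691, 0.723, -0.0], [0.723, -0.691, 0.0], [-0.0, -0.0, -1.0]]
contact_force: [-0.3, -1.0, 1.9]
gripper_width: 30.8
```

```bash
python3 st.py
```

```text
17.3 [604.56 333.99 118.68] F [-0.34 -1.01  1.88] M [-0.092  0.039  0.004] turned 42.49 30.8
```

>>> arm_command(targets=[0,0,0,0,0,0.4,15,0,0,0,0,0,0.4,15])

```text
t: 17.55
position: [604.6, 334.0, 118.7]
tool_rot: [[0.72, 0.694, -0.0], [0.694, -0.72, 0.0], [-0.0, -0.0, -1.0]]
contact_force: [0.6, -0.4, 1.9]
gripper_width: 31.4
```

```bash
python3 st.py
```

```text
17.55 [604.57 333.99 118.68] F [ 0.59 -0.43  1.91] M [-0.1    0.013  0.049] turned 44.89 31.4
```

>>> arm_command(targets=[0,0,-0.003,0,0,0.4,15,0,0,-0.003,0,0,0.4,15])

```text
t: 17.8
position: [604.6, 334.0, 118.7]
tool_rot: [[0.749, 0.663, -0.0], [0.663, -0.749, 0.0], [-0.0, -0.0, -1.0]]
contact_force: [-0.1, -0.6, 0.8]
gripper_width: 31.5
```

```bash
python3 st.py
```

```text
17.8 [604.62 333.99 118.72] F [-0.14 -0.63  0.8 ] M [-0.096 -0.079 -0.062] turned 47.3 31.5
```

>>> arm_command(targets=[0,0,0,0,0,0.4,15,0,0,0,0,0,0.4,15])

```text
t: 18.05
position: [604.8, 334.1, 118.7]
tool_rot: [[0.776, 0.631, 0.0], [0.631, -0.776, 0.0], [0.0, -0.0, -1.0]]
contact_force: [1.8, -0.2, -0.7]
gripper_width: 31.1
```

```bash
python3 st.py
```

```text
18.05 [604.75 334.06 118.72] F [ 1.84 -0.23 -0.7 ] M [ 0.014 -0.231  0.015] turned 49.69 31.1
```

>>> arm_command(targets=[0,0,0,0,0,0.4,15,0,0,0,0,0,0.4,15])

```text
t: 18.3
position: [604.9, 334.1, 118.7]
tool_rot: [[0.802, 0.598, 0.0], [0.598, -0.802, 0.0], [0.001, -0.0, -1.0]]
contact_force: [2.1, 0.8, -2.6]
gripper_width: 31.2
```

```bash
python3 st.py
```

```text
18.3 [604.89 334.14 118.66] F [ 2.08  0.75 -2.62] M [ 0.148 -0.357  0.006] turned 52.09 31.2
```

>>> arm_command(targets=[0.004,0.001,0.008,0,0,0,15,0.004,0.001,0.012,0,0,0.4,15,0.004,0.001,0.012,0,0,0.4,15])

```text
t: 18.68
position: [605.0, 334.2, 118.4]
tool_rot: [[0.826, 0.563, 0.0], [0.563, -0.826, 0.0], [0.001, -0.0, -1.0]]
contact_force: [0.7, 0.6, -0.1]
gripper_width: 31.4
```

```bash
python3 st.py
```

```text
18.68 [605.04 334.17 118.37] F [ 0.7   0.63 -0.08] M [ 0.121 -0.347  0.026] turned 54.54 31.4
```

>>> arm_command(targets=[0.002,0,0.007,0,0,0.4,15,0.002,0,0.007,0,0,0.4,15])

```text
t: 18.92
position: [605.2, 334.2, 118.1]
tool_rot: [[0.849, 0.528, 0.001], [0.528, -0.849, 0.0], [0.001, -0.0, -1.0]]
contact_force: [2.2, 0.3, -0.7]
gripper_width: 31.4
```

```bash
python3 st.py
```

```text
18.93 [605.16 334.25 118.12] F [ 2.22  0.34 -0.66] M [ 0.082 -0.34   0.046] turned 56.92 31.4
```

>>> arm_command(targets=[0.001,0,0.006,0,0,0.5,15,0.001,0,0.006,0,0,0.5,15])

```text
t: 19.18
position: [605.2, 334.3, 117.9]
tool_rot: [[0.875, 0.483, 0.001], [0.483, -0.875, 0.0], [0.001, -0.0, -1.0]]
contact_force: [1.3, 0.5, 1.0]
gripper_width: 31.4
```

```bash
python3 st.py
```

```text
19.18 [605.23 334.32 117.9 ] F [1.33 0.52 1.01] M [ 0.102 -0.305  0.002] turned 59.91 31.4
```

>>> arm_command(targets=[0.001,0,0.006,0,0,0.5,15,0.001,0,0.006,0,0,0.5,15])

```text
t: 19.42
position: [605.3, 334.4, 117.6]
tool_rot: [[0.899, 0.437, 0.001], [0.437, -0.899, 0.001], [0.001, -0.0, -1.0]]
contact_force: [1.8, 1.1, 2.4]
gripper_width: 31.7
```

```bash
python3 st.py
```

```text
19.43 [605.26 334.38 117.65] F [1.79 1.14 2.37] M [ 0.178 -0.344 -0.006] turned 62.89 31.7
```

>>> arm_command(targets=[0.001,0,0.006,0,0,0.5,15,0.001,0,0.006,0,0,0.5,15])

```text
t: 19.68
position: [605.3, 334.4, 117.5]
tool_rot: [[0.921, 0.39, 0.001], [0.39, -0.921, 0.001], [0.001, -0.0, -1.0]]
contact_force: [1.3, 0.4, 3.5]
gripper_width: 31.1
```

```bash
python3 st.py
```

```text
19.68 [605.34 334.39 117.47] F [1.31 0.37 3.52] M [ 0.201 -0.268  0.   ] turned 65.88 31.1
```

>>> arm_command(targets=[0.001,0,0.006,0,0,0.5,15,0.001,0,0.006,0,0,0.5,15])

```text
t: 19.92
position: [605.4, 334.4, 117.1]
tool_rot: [[0.94, 0.341, 0.001], [0.341, -0.94, 0.001], [0.001, -0.0, -1.0]]
contact_force: [1.3, 1.3, 4.2]
gripper_width: 31.5
```

```bash
python3 st.py
```

```text
19.93 [605.35 334.41 117.11] F [1.27 1.31 4.18] M [ 0.157 -0.206 -0.015] turned 68.88 31.5
```

>>> arm_command(targets=[0.001,0,0.004,0,0,0.5,15,0.001,0,0.004,0,0,0.5,15])

```text
t: 20.18
position: [605.4, 334.4, 116.9]
tool_rot: [[0.957, 0.291, 0.001], [0.291, -0.957, 0.0], [0.001, -0.0, -1.0]]
contact_force: [1.4, 1.3, 4.4]
gripper_width: 31.1
```

```bash
python3 st.py
```

```text
20.18 [605.38 334.41 116.86] F [1.38 1.26 4.45] M [ 0.12  -0.297  0.017] turned 71.88 31.1
```

>>> arm_command(targets=[0.001,0,0.003,0,0,0.5,15,0.001,0,0.003,0,0,0.5,15])

```text
t: 20.42
position: [605.4, 334.5, 116.6]
tool_rot: [[0.971, 0.241, 0.001], [0.241, -0.971, 0.0], [0.001, -0.0, -1.0]]
contact_force: [1.4, 0.7, 4.7]
gripper_width: 31.2
```

```bash
python3 st.py
```

```text
20.43 [605.38 334.45 116.62] F [1.37 0.71 4.68] M [ 0.204 -0.325  0.008] turned 74.87 31.2
```

>>> arm_command(targets=[0,0,0.003,0,0,0.3,15,0,0,0.003,0,0,0.5,15,0,0,0.003,0,0,0.5,15])

```text
t: 20.8
position: [605.4, 334.4, 116.4]
tool_rot: [[0.982, 0.188, 0.001], [0.188, -0.982, 0.0], [0.001, -0.0, -1.0]]
contact_force: [1.5, 1.8, 6.1]
gripper_width: 30.9
```

```bash
python3 st.py
```

```text
20.8 [605.43 334.41 116.38] F [1.53 1.77 6.05] M [ 0.217 -0.398  0.151] turned 78.0 30.9
```

>>> arm_command(targets=[0,0,0,0,0,0.1,15,0,0,-0.006,0,0,0.1,15,0,0,-0.006,0,0,0.1,15])

```text
t: 21.18
position: [605.4, 334.3, 116.4]
tool_rot: [[0.984, 0.178, 0.0], [0.178, -0.984, 0.0], [0.0, -0.0, -1.0]]
contact_force: [3.3, 1.7, 3.3]
gripper_width: 30.9
```

Run:
```python
exec(open("st.py").read())
c=eyes.camera("wrist"); crop(c,200,130,230,190,3.4,"pics/q_w.png"); np.savez("q.npz",**c)
c=eyes.camera("scene"); crop(c,200,150,90,90,7,"pics/q_s.png")
```

```text
21.18 [605.37 334.34 116.42] F [3.28 1.73 3.27] M [ 0.357 -0.606  0.126] turned 78.59 30.9
```

View pics/q_w.png

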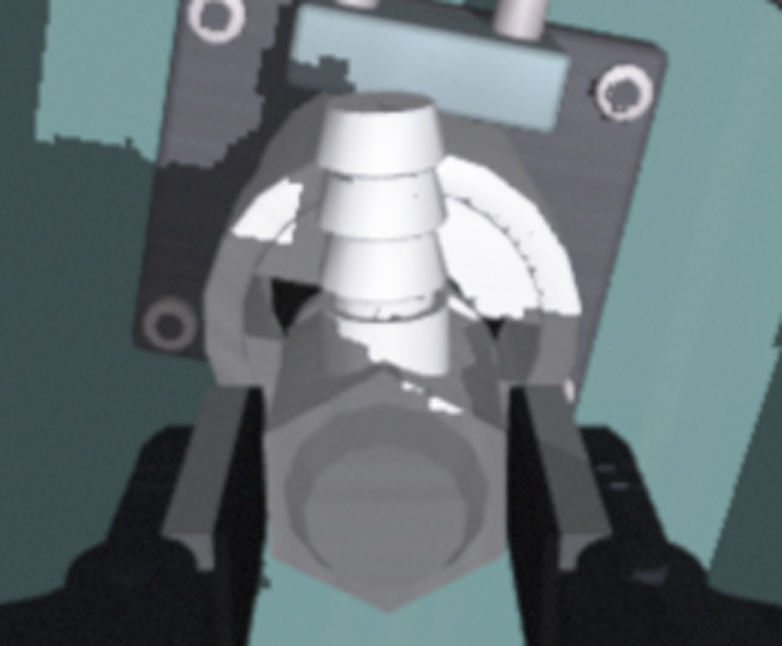

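View pics/q_s.png

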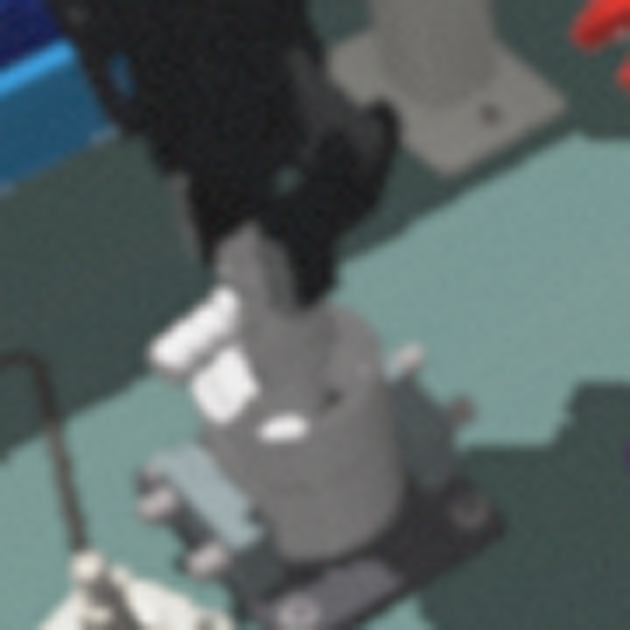

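>>> arm_command(targets=[0.005,-0.002,0,0,0,0,15,0.005,-0.002,0,0,0,0,34,0.005,-0.002,0,0,0,0,60,0.005,-0.002,0,0,0,0,60,0.005,-0.002,0,0,0,0,60])

```text
t: 21.9
position: [604.6, 334.0, 116.1]
tool_rot: [[0.984, 0.177, -0.002], [0.177, -0.984, -0.001], [-0.002, 0.0, -1.0]]
contact_force: [0.1, 0.9, 0.1]
gripper_width: 60.1
```

Run:
```python
exec(open("st.py").read())
c=eyes.camera("wrist"); crop(c,180,110,260,220,3,"pics/r_w.png"); np.savez("r.npz",**c)
```

```text
21.9 [604.64 334.01 116.05] F [0.07 0.92 0.12] M [ 0.007  0.019 -0.037] turned 78.61 60.1
```

View pics/r_w.png

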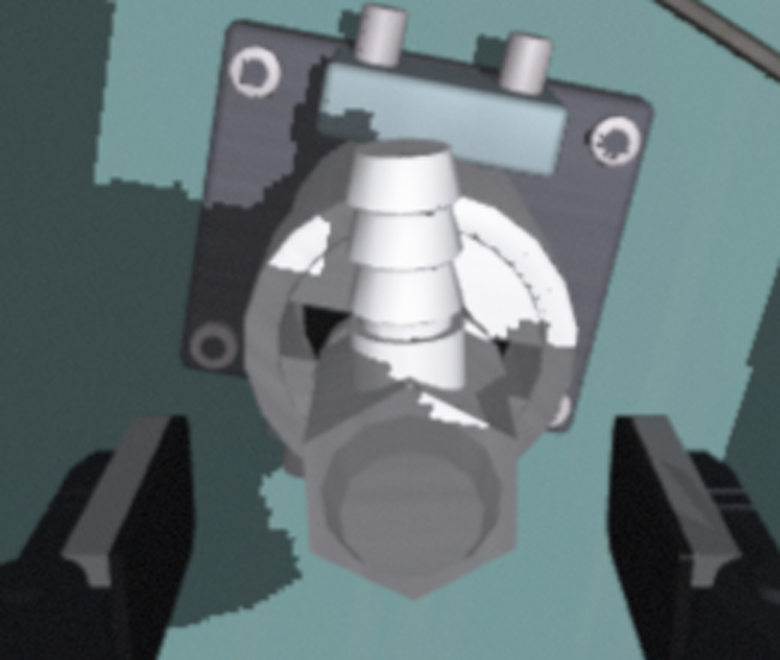

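>>> arm_command(targets=[0,0,-0.3,0,0,0,60,0,0,-0.8,0,0,0,60,0,0,-1.4,0,0,0,60,0,0,-2.0,0,0,0,60,0,0,-2.2,0,0,0,60])

```text
t: 22.58
position: [606.7, 335.0, 229.9]
tool_rot: [[0.984, 0.177, 0.005], [0.177, -0.984, 0.002], [0.005, -0.001, -1.0]]
contact_force: [0.3, 0.1, 1.2]
gripper_width: 60.1
```

>>> arm_command(targets=[0,-0.6,0,0,0,0,60,0,-0.6,0,0,0,0,60,0,-0.6,0,0,0,0,60,0,-0.6,0,0,0,0,60])

```text
t: 23.08
position: [600.0, 363.1, 226.0]
tool_rot: [[0.984, 0.177, -0.001], [0.177, -0.984, -0.001], [-0.001, 0.001, -1.0]]
contact_force: [-0.4, 0.3, 0.6]
gripper_width: 60.1
```

Run:
```python
exec(open("st.py").read())
for n in("wrist","scene","top"):
    c=eyes.camera(n); np.savez(f"z_{n}.npz",**c); cv2.imwrite(f"pics/z_{n}.png",c["image"][:,:,::-1])
c=dict(np.load("z_wrist.npz")); print(proj(c,[[605,334,80],[605,334,135]]))
```

```text
23.07 [600.01 363.1  226.05] F [-0.43  0.31  0.56] M [0.042 0.012 0.019] turned 78.63 60.1
[[313.39626523 207.81729966]
 [313.38987323 233.44424445]]
```

View pics/z_wrist.png

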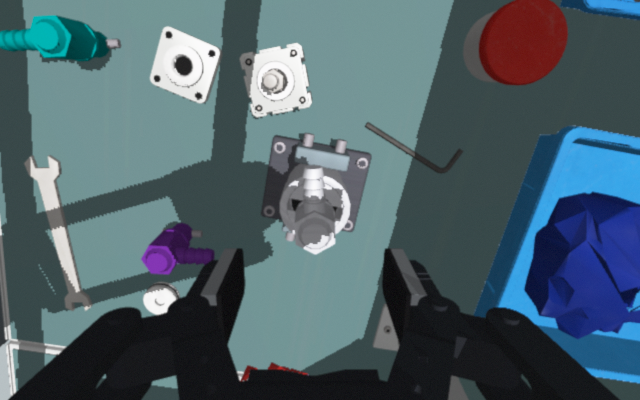

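View pics/z_scene.png

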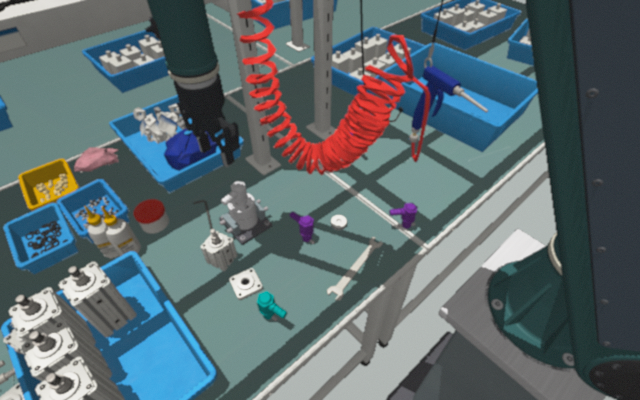

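Run:
```python
from h import *
c=dict(np.load("z_wrist.npz")); crop(c,260,125,115,135,5,"pics/z_c.png")
print(5*(proj(c,[[605+48*np.cos(a),334+48*np.sin(a),118] for a in np.radians([96.8,100.8,104.8])])-[260,125]),5*(proj(c,[605,334,135])-[260,125]))
```

```text
[[286.16018672 195.52487532]
 [263.39852039 194.99149627]
 [240.6574965  196.01222932]] [266.94936617 542.22122226]
```

View pics/z_c.png

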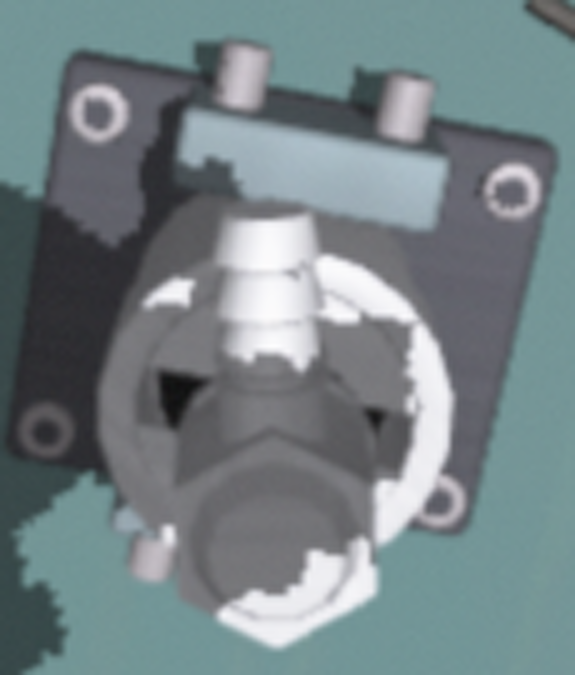

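```bash
python3 -c "
from cell import r,monitor
print(r.close_job()); print(monitor.sense()['t'])"
```

```text
the job is handed in; nothing more can be done
None
the job is handed in; nothing more can be done
```

The elbow is fitted in the coupling and turned 30 to 31 degrees past the bite. It is released, and the job was handed in at about 23 s.

- **Insertion:** I gripped the grey elbow on its hexagon flats and lowered it upright, with the cross pin in line with the slots. It touched the rubber seal about 15.8 mm below the mouth with about 2.5 N, and nothing snagged on the way down.
- **Turn:** The elbow turned clockwise without resistance until the wrist force showed the ramp pulling down at about 47.5 to 48.5 degrees. I lowered the hand along the ramp and stopped at 78.6 degrees.
- **Uncertainty:** The hand's drop agrees less well. It puts the bite at about 49 to 50.5 degrees, which would make the last turn 28 to 29.5 degrees. A sideways force of about 4 N had built up just before I let go.
- **Last checks:** The final pictures show the elbow upright in the coupling, with its barb still at the angle I turned it to. The gripper is clear above it and touching nothing. The end cap, piston and small cylinder appear where they stood. The hand-in reports no verdict, so I can't confirm the result beyond these checks.

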